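Open the latched cartridge tray with the release pin

ROBOT

A 6-joint arm with a two-finger parallel gripper is mounted at the origin on the work surface. World frame = base frame: x ahead of the robot, y to its left, z up, the work surface at z = 0. Lengths are in mm, angles in rad, forces in N, time in s.
With the tool pointing down it reaches from about 275 to 875 mm from the base axis. Payload 12.5 kg.
Tool frame: the origin (TCP) lies midway between the tips of the shut fingers; the grasp point (between the pads) lies 19 mm behind it; y points along the fingers, z is the direction in which the jaws open and shut, and the axes are right-handed (so a half turn about y gives the same grasp; the last joint's range is limited). The gripper opens to 85 mm and grips with 20 to 120 N. Pads are 22 mm wide; open, the fingers measure 114 mm over their backs; the gripper's body (76 mm by 85 mm) begins 54 mm behind the grasp point. The pads swing forward as they close: fully open they stand 13 mm farther back than shut.
Start: joints at [1.2, 0.351, 1.652, -0, 1.139, -0.085], TCP at [155.027, 527.685, 231.29] pointing down, gripper open.
Joint ranges: [-2.75, 2.75], [-0.79, 2.1], [0.01, 2.65], [-1.57, 4.71], [0.07, 3.14], [-2.87, 2.87]. Speed limits (rad/s): [2.22, 2.22, 2.79, 3.14, 3.14, 3.14].

INTERFACE

Orientations are given as a unit quaternion [x, y, z, w].
In Python, from workcell import get_state, capture, job_done gives the robot as it stands.
- The arm moves only by the tool arm_command, never from a script. Its argument "rows" is one flat list of numbers, 6 for each row, row after row: the shift along the tool's x, y, z in m, then the turn, a rotation vector about the tool's x, y, z in degrees. In form: [x, y, z, ax, ay, az, x, y, z, ax, ay, az, ...]. A call has exactly 8 rows; each row shifts and turns the pose as measured when the row begins, along the tool's axes as they then stand; what a row does not reach is not made up. A row lasts 1/12 s, in which the tool goes at most 41.7 mm and 7.16 degrees, less where a joint would pass 70% of its speed; a pose out of reach is approached as far as the arm can. A call with a gripper value outside its range is refused whole. "gripper" is the finger opening in m, from 0 to 0.0854, set as the call begins (left out, the last holds). The fingers move at their own pace and stop on an object; the grip force is fixed at half the most. Time passes only in rows, so rows that do not move let the fingers close, or fill a call up. It gives the time, the measured TCP pose, the force and the opening at its end, in the units of the state.
- get_state(): the state, without advancing time (a new reading comes with each control period).
- capture(name): name is "scene" or "side" or "wrist"; returns a dict with "img" (420x560x3 uint8, red, green, blue), "depth" (420x560 float32, mm along the optical axis (not along the pixel's ray), 0 where there is no reading), "intrinsics" (3x3 intrinsics, pixels), "view" (4x4, takes a point from world to camera coordinates); the wrist camera has in their place "mount" (4x4, takes a point from camera to tool coordinates, whose origin is the TCP and whose axes are the tool frame's). Camera axes: x right, y down, z forward; pixel columns grow to the right and rows downward; lengths in mm; the calibration is good to about 2 mm. A picture is of the moment at which its call begins: read the wrist's pose just before it.
- job_done(): hands the job in, once; it reports no verdict.
The state is a dict: "time_s": time; "joint_pos": joint angles; "qvel": joint speeds; "effort": joint torques, N m; "position": TCP position; "tcp_rot": TCP orientation; "contact_force": force on the tool from outside, world axes, zero at the start; "ft_torque": the same for the moment, N m; "width": finger opening in mm.
Only numpy, scipy, OpenCV 4.12 (cv2) and the standard library are available. Lean on these libraries where they do the work, as an engineer would, in place of code of your own. Each camera call takes 0.05 s, during which the arm holds its last target.

TASK

Take the release pin from its stand, reach into the small hole in the tray's sliding cover and press the recessed button down gently, and keep it held down with the pin while you push the cover all the way open with the same pin, so that it clicks and stays open. Then draw the pin out and stand it back in its stand. Be gentle, touch the tray with nothing but the pin, and leave the other things on the table where they are.

Things in the scene. Friction and masses are not known exactly. Their poses are not given: they have to be found in the camera images.
- tray: slim walnut cartridge tray, fixed to the table, 120 (x) x 220 (y) x 40 mm high, with two guide rails along its long edges (tops 51 mm above the table) and a sliding wooden cover between them. Origin: centre of the underside, on the table. The closed cover lies over the compartment at the tray's -y end; it opens along the tray's +y axis (a slot in the deck shows the way)
- hole (a point): centre of the mouth of the round button hole, 11 mm wide, chamfered, straight down through the 32 x 28 mm aluminium plate on the cover; mouth 55 mm above the table; moves with the cover (axes as the tray's). The 9 mm wide steel button cap in it lies 4 to 12 mm below the mouth, different each time: find it by touch. Keep the pin's force on tray, cover and button well below 22 N
- door (a joint): how far the cover has slid open, m: 0 closed, 0.060 fully open, against a stop. Freed, it takes about 3 N to slide, borne by the pin against the hole's wall. With the button up a hidden toothed latch, one tooth every 12 mm, holds it, closed or part-way, with 1.5 mm of rattle
- button (a joint): how far the sprung button is pressed, m: 0 up, 0.005 fully down. It starts to give at 2.5 N, frees the cover when 0.003 down (5.5 N), and is stopped hard at 0.005 (7.5 N). Let go at full opening it springs up again and locks the cover open
- tool_grip (a point): centre of the handle of the release pin: square grey plastic handle 16 x 16 mm, 55 mm tall (axes along its flats, z up along the tool), with a steel pin 5 mm in diameter and 35 mm long out of its underside. The handle's underside lies 27.5 mm below this point, the pin's tip 62.5 mm below it; 50 g
- tool: the whole release pin tool; origin at the centre of the handle's underside, where the pin begins
- stand_hole (a point): centre of the mouth of the round hole in the top of the tool stand, a fixed dark steel block 50 x 50 x 50 mm; the hole is 10 mm wide with a chamfered edge, and 42 mm deep. The tool stands in it, pin down, the handle's underside resting on the block's top
- cup: stainless cup, 64 mm wide, 58 mm tall, loose; origin centre of underside; to be left alone
- clearbox: clear polycarbonate box, 76 x 56 x 34 mm, loose; origin centre of underside; to be left alone
- gauge: black plastic stylus gauge, 75 x 26 x 26 mm, loose; origin centre of underside; to be left alone
Not all that is in view belongs to the job. What is shaped like the part that bears stand_hole but pink is not meant.

How it is judged:
By the outcome, as a careful person would: the job done as asked, in the order asked, and still so for the second after the job is handed in, with the robot touching nothing.
It also fails if it takes over 51 s, if anything falls off the work surface, if the arm or the gripper's body presses on something with over 40 N, if the wrist force passes 120 N, or if a joint passes its speed limit or range.

## Working session

There is one attempt and no reset: what is moved stays moved. The work goes in short steps, Python scripts to look and compute and a tool call to move; the robot and the scene stay as the last step left them, time stands still between calls to the robot, and variables do not carry over. Pictures are saved under pics/ and viewed, and the job is handed in when it is done.

Besides the shell and the picture viewer there is one more tool, called after "Request:" as name(argument=value, ...), one argument or row to a line, values as JSON. arm_command: Moves the arm, as the interface text tells. Its arguments: {"type":"object","properties":{"rows":{"type":"array"},"gripper":{"type":"number"}},"required":["rows"]}

```bash
ls; mkdir -p pics; cat > h.py <<'E'
import numpy as np, cv2
from workcell import get_state, capture, job_done
from scipy.spatial.transform import Rotation as R
def snap(name,fn):
    s=get_state(); c=capture(name)
    cv2.imwrite(f'pics/{fn}.png',c['img'][:,:,::-1])
    T=np.eye(4)
    if name=='wrist':
        T[:3,:3]=R.from_quat(s['tcp_rot']).as_matrix(); T[:3,3]=s['position']
        c2w=T@c['mount']
    else: c2w=np.linalg.inv(c['view'])
    np.savez(f'pics/{fn}.npz',img=c['img'],depth=c['depth'],K=c['intrinsics'],c2w=c2w)
def load(fn): return np.load(f'pics/{fn}.npz')
def ray(d,u,v):
    r=np.linalg.inv(d['K'])@[u,v,1]; r=d['c2w'][:3,:3]@r
    return d['c2w'][:3,3],r
def onz(d,u,v,z):
    o,r=ray(d,u,v); return o+r*(z-o[2])/r[2]
def tri(obs):
    A=np.zeros((3,3));b=np.zeros(3)
    L=[]
    for d,u,v in obs:
        o,r=ray(d,u,v); r=r/np.linalg.norm(r);P=np.eye(3)-np.outer(r,r);A+=P;b+=P@o;L.append((o,P))
    x=np.linalg.solve(A,b); return x,[np.linalg.norm(P@(x-o)) for o,P in L]
def dep(d,u,v):
    z=d['depth'][int(round(v)),int(round(u))]; p=np.linalg.inv(d['K'])@[u,v,1]*z
    return (d['c2w']@np.r_[p,1])[:3]
E
python3 - <<'E'
from h import *
print(get_state())
for n in ['scene','side','wrist']:
    snap(n,n+'0'); d=load(n+'0'); print(n,d['K'].round(1).tolist(),d['c2w'].round(3).tolist())
E
```

```text
pics
{'time_s': 0.0, 'joint_pos': array([ 1.20041365e+00,  3.51236272e-01,  1.65245522e+00,  1.48625762e-05,
        1.13907498e+00, -8.45963949e-02]), 'qvel': array([-1.38360317e-03, -5.11836982e-04, -1.13912048e-04,  8.23650448e-04,
       -6.82310259e-04,  2.00445962e-05]), 'effort': array([ 3.04247347e-03, -5.06099045e+01, -2.91412157e+01,  5.21477637e-05,
        4.45886690e-03,  1.75067487e-05]), 'position': array([154.89858242, 527.38392737, 230.74656626]), 'tcp_rot': array([ 0.70030285, -0.10079762,  0.10060113, -0.69949637]), 'contact_force': array([0.20434055, 0.74457787, 0.47726219]), 'ft_torque': array([ 0.00913702,  0.00823008, -0.00806146]), 'width': 85.36414763847337}
scene [[468.5, 0.0, 278.4], [0.0, 468.5, 208.8], [0.0, 0.0, 1.0]] [[0.847, 0.387, -0.365, 1052.629], [0.531, -0.61, 0.587, -649.986], [0.005, -0.691, -0.722, 886.186], [0.0, 0.0, 0.0, 1.0]]
side [[427.2, 0.0, 282.4], [0.0, 427.2, 211.7], [0.0, 0.0, 1.0]] [[0.767, -0.39, 0.51, 151.914], [-0.642, -0.489, 0.591, -567.713], [0.019, -0.78, -0.625, 669.766], [0.0, 0.0, 0.0, 1.0]]
wrist [[363.0, 0.0, 282.1], [0.0, 363.0, 205.6], [0.0, 0.0, 1.0]] [[0.282, 0.923, 0.264, 88.234], [0.96, -0.271, -0.077, 548.096], [-0.0, 0.275, -0.961, 373.536], [0.0, 0.0, 0.0, 1.0]]
```

View pics/scene0.png

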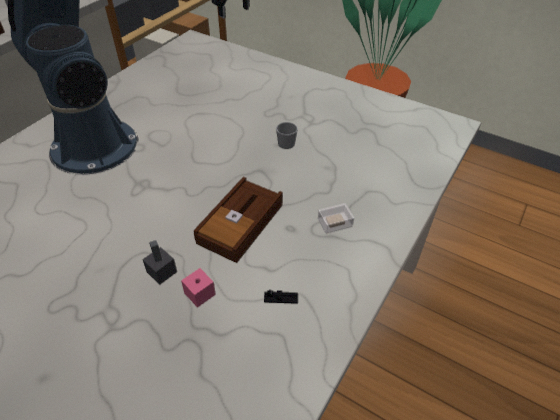

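View pics/side0.png

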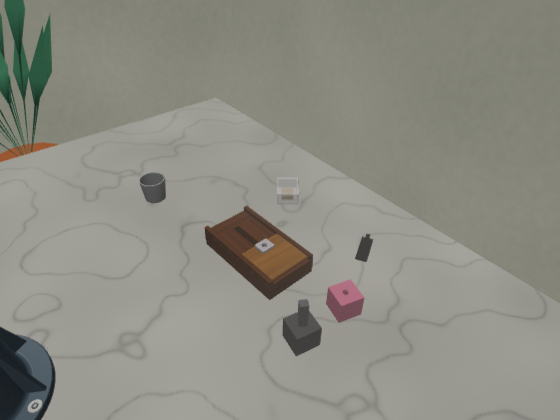

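View pics/wrist0.png

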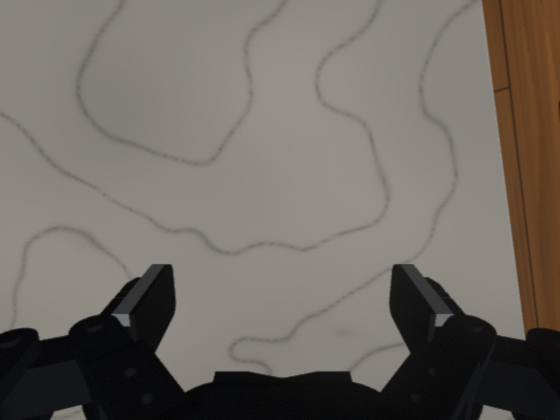

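Scene: the stand candidates are the dark block with the handle (scene 160,265; side 302,331) and the pink block (scene 199,287; side 345,300). The dark steel one fits the description and it holds the tool. The tray is at scene (240,218), with its plate at (235,215) and the slot going toward (252,200). I'll confirm in enlarged crops.

```bash
python3 - <<'E'
from h import *
a=load('scene0')['img'][170:310,130:300]; b=load('side0')['img'][200:360,200:370]
a=cv2.resize(a,None,fx=4,fy=4,interpolation=cv2.INTER_CUBIC)
b=cv2.resize(b,None,fx=3.5,fy=3.5,interpolation=cv2.INTER_CUBIC)
cv2.imwrite('pics/ca.png',a[:,:,::-1]);cv2.imwrite('pics/cb.png',b[:,:,::-1])
for n,p in (('scene0',[(160,262),(155,243),(235,215),(238,218)]),('side0',[(302,325),(303,302),(264,245)])):
    d=load(n)
    for q in p: print(n,q,dep(d,*q).round(1))
E
```

```text
scene0 (160, 262) [ 496.1 -250.4   51.5]
scene0 (155, 243) [ 489.4 -244.3  107. ]
scene0 (235, 215) [551.9 -43.7  49.2]
scene0 (238, 218) [567.7 -52.7  55.9]
side0 (302, 325) [ 479.5 -248.    53.9]
side0 (303, 302) [ 485.3 -240.4  103.8]
side0 (264, 245) [556.6 -42.2  47.8]
```

View pics/ca.png

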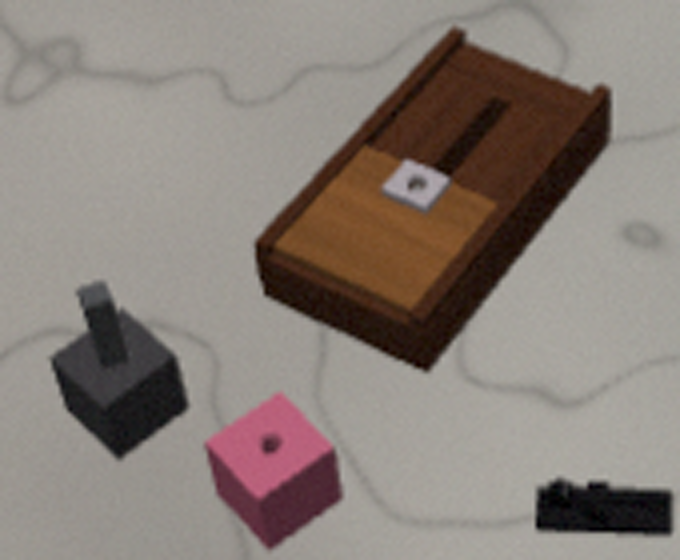

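View pics/cb.png

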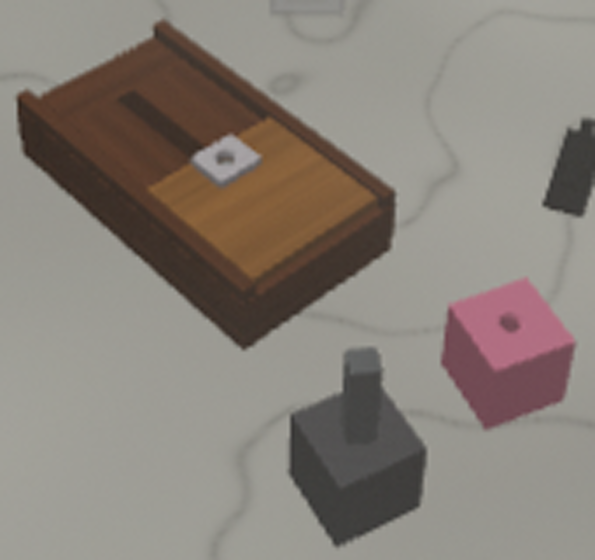

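```bash
cat >> h.py <<'E'
def delta(pos,rot=None,prt=True):
    """shift in tool axes (m) and rotvec deg to a target"""
    s=get_state(); R0=R.from_quat(s['tcp_rot']); 
    dp=R0.inv().apply(np.array(pos)-s['position'])/1000
    rv=np.zeros(3) if rot is None else (R0.inv()*rot).as_rotvec(degrees=True)
    if prt: print('t',round(s['time_s'],2),'dp mm',(dp*1000).round(1),'rv',rv.round(2),'| world d',(np.array(pos)-s['position']).round(1))
    return dp,rv
def down(jaw):
    """tool pointing down, jaw (tool z) at world angle jaw deg"""
    a=np.radians(jaw); z=np.array([np.cos(a),np.sin(a),0]); y=np.array([0,0,-1.]); x=np.cross(y,z)
    return R.from_matrix(np.c_[x,y,z])
def st():
    s=get_state(); Rm=R.from_quat(s['tcp_rot']).as_matrix()
    print('t',round(s['time_s'],2),'pos',s['position'].round(2),'jaw',round(np.degrees(np.arctan2(Rm[1,2],Rm[0,2])),2),'ydir',Rm[:,1].round(4),'F',s['contact_force'].round(2),'w',round(s['width'],1))
E
python3 - <<'E'
from h import *
s=get_state();print(R.from_quat(s['tcp_rot']).as_matrix().round(3).tolist()); st()
print(capture('wrist')['mount'].round(3).tolist())
# tray yaw & handle edges
for n,ps in (('scene0',[(130+380/4,170+185/4),(130+415/4,170+183/4)]),('side0',[(200+227/3.5,200+158/3.5)])):
    for p in ps: print(n,onz(load(n),*p,55).round(1))
d1,d2=load('scene0'),load('side0')
print('hole',tri([(d1,130+416.5/4,170+183.5/4),(d2,200+226/3.5,200+158/3.5)]))
print('handle top',tri([(d1,130+93/4,170+292/4),(d2,200+362/3.5,200+353/3.5)]))
# tray rail ends top (far)
print('railL far',tri([(d1,130+460/4,170+32/4),(d2,200+22/3.5,200+97/3.5)]))
print('railR far',tri([(d1,130+605/4,170+90/4),(d2,200+160/3.5,200+25/3.5)]))
print('railR near',tri([(d1,130+425/4,170+315/4),(d2,200+392/3.5,200+196/3.5)]))
print('railL near',tri([(d1,130+262/4,170+247/4),(d2,200+250/3.5,200+290/3.5)]))
for j in (-115,-25,65,-70,-160): print(j,delta([430,-160,240],down(j)))
E
```

```text
[[0.959, -0.0, 0.282], [-0.282, -0.001, 0.959], [-0.0, -1.0, -0.001]]
t 0.15 pos [154.93 527.47 230.9 ] jaw 73.63 ydir [-3.e-04 -8.e-04 -1.e+00] F [-0.36 -0.44  0.93] w 85.8
[[-0.0, 0.961, 0.275, -69.822], [-0.001, -0.275, 0.961, -142.723], [1.0, -0.0, 0.001, 0.888], [0.0, 0.0, 0.0, 1.0]]
scene0 [537.3 -64.2  55. ]
scene0 [554.2 -51.5  55. ]
side0 [553.  -49.8  55. ]
hole (array([553.61225685, -48.83385382,  52.96610991]), [np.float64(0.8599908477726809), np.float64(0.8599908477727751)])
handle top (array([ 485.15047585, -243.52464983,  106.77096811]), [np.float64(2.3682146165268922), np.float64(2.368214616526907)])
railL far (array([492.74432266,  83.56936923,  44.90725205]), [np.float64(0.7119268147589894), np.float64(0.7119268147588624)])
railR far (array([603.7267041 ,  87.27411119,  46.32792283]), [np.float64(0.9014239256705929), np.float64(0.9014239256704841)])
railR near (array([ 614.98773218, -127.73177528,   46.42492147]), [np.float64(1.373715538446059), np.float64(1.3737155384460829)])
railL near (array([ 502.76659134, -135.01574208,   46.60833812]), [np.float64(0.708695833
[... 414 characters left out ...]
9317]), array([3.11027083e-02, 9.86246248e+01, 3.24890458e-02]))
t 0.2 dp mm [ 457.7   -8.6 -582.1] rv [0.04 8.62 0.  ] | world d [ 275.  -687.5    9. ]
65 (array([ 0.45770693, -0.00864965, -0.58209317]), array([3.96542364e-02, 8.62462885e+00, 8.64485530e-04]))
t 0.2 dp mm [ 457.7   -8.6 -582.1] rv [2.0000e-02 1.4362e+02 5.0000e-02] | world d [ 275.  -687.5    9. ]
-70 (array([ 0.45770693, -0.00864965, -0.58209317]), array([1.89484190e-02, 1.43624622e+02, 4.87229682e-02]))
t 0.2 dp mm [ 457.7   -8.6 -582.1] rv [ 2.0000e-02 -1.2638e+02 -4.0000e-02] | world d [ 275.  -687.5    9. ]
-160 (array([ 0.45770693, -0.00864965, -0.58209317]), array([ 1.97197956e-02, -1.26375365e+02, -4.48190135e-02]))
```

Request:
arm_command(
  rows=[0.0287, 0, -0.0277, 0, 0, 0, 0.0287, 0, -0.0277, 0, 0, 0, 0.0287, 0, -0.0277, 0, 0, 0, 0.0287, 0, -0.0277, 0, 0, 0, 0.0287, 0, -0.0277, 0, 0, 0, 0.0287, 0, -0.0277, 0, 0, 0, 0.0287, 0, -0.0277, 0, 0, 0, 0.0287, 0, -0.0277, 0, 0, 0],
)

```text
time_s: 0.87
position: [314.6, 243.7, 229.4]
tcp_rot: [-0.7, 0.097, -0.097, 0.701]
contact_force: [1.6, 0.2, 0.7]
width: 85.1
```

Request:
arm_command(
  rows=[0.029, -0.002, -0.028, 0, 0, 0, 0.029, -0.002, -0.028, 0, 0, 0, 0.029, -0.002, -0.028, 0, 0, 0, 0.029, -0.002, -0.028, 0, 0, 0, 0.029, -0.002, -0.028, 0, 0, 0, 0.029, -0.002, -0.028, 0, 0, 0, 0.029, -0.002, -0.028, 0, 0, 0, 0.029, -0.002, -0.028, 0, 0, 0],
)

```text
time_s: 1.53
position: [478.1, -46.8, 246.5]
tcp_rot: [-0.7, 0.097, -0.098, 0.701]
contact_force: [1.3, 0.4, 0.6]
width: 85.4
```

```bash
python3 - <<'E'
from h import *
st(); snap('wrist','w1'); 
delta([465,-225,245],down(65))
E
```

```text
t 1.53 pos [478.07 -46.76 246.47] jaw 74.19 ydir [ 0.0021  0.001  -1.    ] F [1.27 0.36 0.55] w 85.4
t 1.58 dp mm [  32.     2.1 -171.1] rv [-0.02  9.07  0.28] | world d [ -16.2 -173.3   -1.9]
```

View pics/w1.png

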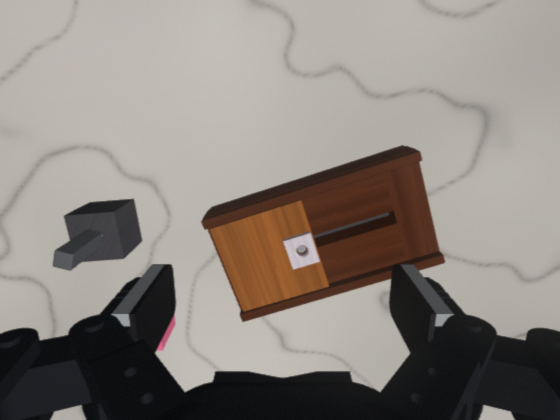

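Request:
arm_command(
  rows=[0.01, 0, -0.037, 0, 0, 0, 0.01, 0, -0.037, 0, 0, 0, 0.01, 0, -0.037, 0, 0, 0, 0.01, 0, -0.037, 0, 0, 0, 0.01, 0, -0.034, 0, 3, 0, 0.003, 0, -0.01, 0, 3, 0, 0, 0, 0, 0, 3, 0, 0, 0, 0, 0, 0, 0],
)

```text
time_s: 2.25
position: [477.9, -260.4, 245.4]
tcp_rot: [-0.69, 0.155, -0.158, 0.69]
contact_force: [0.1, 0.2, 0.1]
width: 85.6
```

```bash
python3 - <<'E'
from h import *
st(); snap('wrist','w2'); 
E
```

```text
t 2.25 pos [ 477.88 -260.44  245.38] jaw 64.45 ydir [ 3.6e-03 -8.0e-04 -1.0e+00] F [0.08 0.23 0.1 ] w 85.6
```

View pics/w2.png

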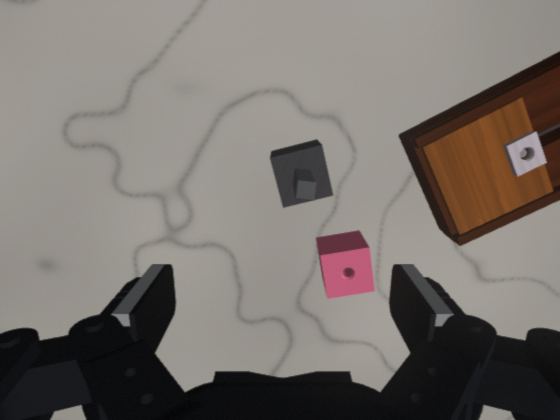

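```bash
python3 - <<'E'
from h import *
d=load('w2'); a=d['img'][130:220,260:350]; a=cv2.resize(a,None,fx=6,fy=6,interpolation=cv2.INTER_CUBIC)
a=np.clip(a.astype(float)*2.2,0,255).astype(np.uint8)
cv2.imwrite('pics/c2.png',a[:,:,::-1])
E
```

```text
(no output)
```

View pics/c2.png

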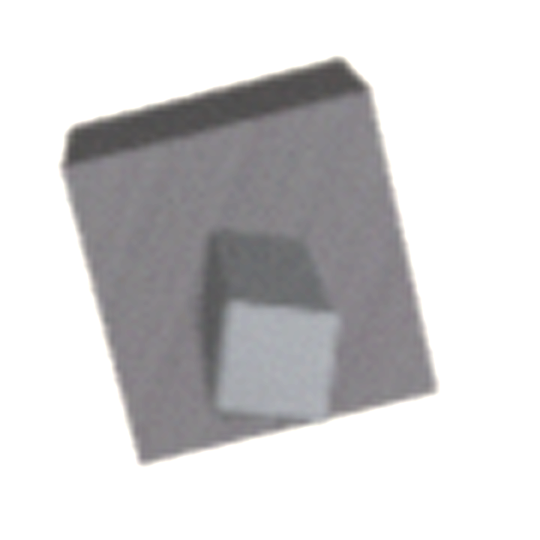

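```bash
python3 - <<'E'
from h import *
d=load('w2')
f=lambda p:(259.58+p[0]/6,129.58+p[1]/6)
H=np.array([onz(d,*f(p),105)[:2] for p in [(228,300),(340,315),(328,418),(217,408)]])
B=np.array([onz(d,*f(p),50)[:2] for p in [(65,168),(370,92),(437,392),(143,463)]])
for n,Q in(('H',H),('B',B)):
    e=np.roll(Q,-1,0)-Q
    print(n,Q.round(1).tolist(),Q.mean(0).round(1),'len',np.linalg.norm(e,axis=1).round(1),'ang',(np.degrees(np.arctan2(e[:,1],e[:,0]))%90).round(1))
c=f(np.mean([(228,300),(340,315),(328,418),(217,408)],0)); print(c)
s,si=load('scene0'),load('side0')
print(tri([(d,*c),(s,130+93/4,170+292/4),(si,200+362/3.5,200+355/3.5)]))
for p in [(150,150),(400,300)]:print('blocktop depth',dep(d,*f(p)).round(1))
print('handletop depth',dep(d,*c).round(1))
# same hole from w1,w2
print('hole',tri([(load('w1'),302.5,250.5),(d,527,153.5)]),onz(load('w1'),302.5,250.5,55),onz(d,527,153.5,55))
E
```

```text
H [[474.7, -243.8], [482.9, -231.2], [495.2, -238.5], [487.5, -251.4]] [ 485.  -241.2] len [15.  14.2 15.  14.9] ang [56.7 59.4 59.1 59.4]
B [[456.4, -260.7], [466.1, -213.1], [514.4, -222.7], [504.8, -270.3]] [ 485.4 -241.7] len [48.5 49.3 48.5 49.3] ang [78.4 78.8 78.6 78.8]
(np.float64(305.955), np.float64(189.62166666666667))
(array([ 484.85021378, -242.48971182,  105.24659159]), [np.float64(1.3016998836059726), np.float64(2.6570900025564206), np.float64(1.5324365981260628)])
blocktop depth [ 459.7 -247.6   49.3]
blocktop depth [ 498.  -222.1   50.5]
handletop depth [ 484.9 -241.2  105.2]
hole (array([554.33838579, -45.56141044,  53.957024  ]), [np.float64(0.09092703136471442), np.float64(0.09092703136463381)]) [553.79316132 -45.50299939  55.        ] [554.00015682 -46.11477994  55.        ]
```

```bash
python3 - <<'E'
from h import *
delta([485.2,-241.5,135],down(58.7))
E
```

```text
t 2.3 dp mm [ -1.7 110.4  19.8] rv [-0.06  5.94  0.2 ] | world d [   7.3   18.6 -110.4]
```

Request:
arm_command(
  rows=[-0.0005, 0.01, 0.005, 0, 2, 0, -0.0005, 0.02, 0.005, 0, 2, 0.1, -0.0005, 0.025, 0.005, 0, 2, 0.1, 0, 0.025, 0.005, 0, 0, 0, 0, 0.02, 0, 0, 0, 0, 0, 0.01, 0, 0, 0, 0, 0, 0, 0, 0, 0, 0, 0, 0, 0, 0, 0, 0],
  gripper=0.05,
)

```text
time_s: 2.97
position: [488.1, -236.8, 133.2]
tcp_rot: [-0.682, 0.185, -0.187, 0.682]
contact_force: [-0.0, 0.5, 0.2]
width: 49.8
```

```bash
python3 - <<'E'
from h import *
st();delta([485.2,-241.5,62],down(58.7));snap('wrist','w3')
E
```

```text
t 2.97 pos [ 488.08 -236.76  133.16] jaw 59.5 ydir [ 3.3e-03 -5.0e-04 -1.0e+00] F [-0.    0.53  0.21] w 49.8
t 2.97 dp mm [-0.3 71.2 -5.6] rv [-0.07  0.8   0.18] | world d [ -2.9  -4.7 -71.2]
```

View pics/w3.png

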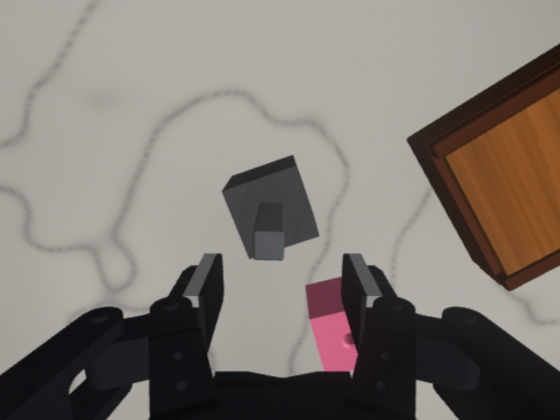

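Request:
arm_command(
  rows=[-0.0003, 0, -0.0056, 0, 0.8, 0.18, 0, 0.012, 0, 0, 0, 0, 0, 0.018, 0, 0, 0, 0, 0, 0.018, 0, 0, 0, 0, 0, 0.015, 0, 0, 0, 0, 0, 0.008, 0, 0, 0, 0, 0, 0, 0, 0, 0, 0, 0, 0, 0, 0, 0, 0],
)

```text
time_s: 3.68
position: [487.7, -245.3, 63.6]
tcp_rot: [0.681, -0.187, 0.196, -0.68]
contact_force: [0.7, -0.0, -0.1]
width: 49.8
```

```bash
python3 - <<'E'
from h import *
st();delta([485.2,-241.5,62],down(58.7));snap('wrist','w4')
E
```

```text
t 3.68 pos [ 487.72 -245.27   63.61] jaw 58.56 ydir [ 0.0107 -0.0052 -0.9999] F [ 0.67 -0.   -0.13] w 49.8
t 3.68 dp mm [-4.1  1.6  1.9] rv [-0.07 -0.14  0.68] | world d [-2.5  3.8 -1.6]
```

View pics/w4.png

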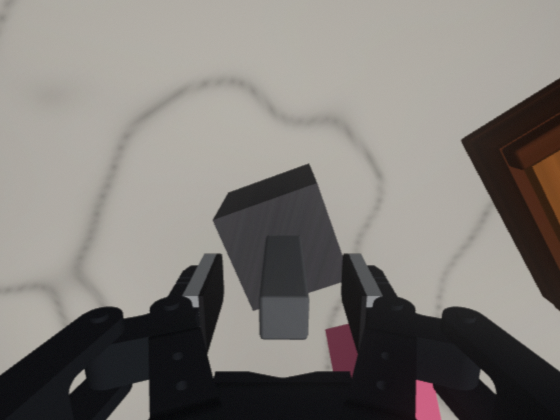

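Request:
arm_command(
  rows=[-0.002, 0.001, 0.0005, 0, 0, 0.5, -0.002, 0, 0.0004, 0, 0, 0.3, 0, 0, 0, 0, 0, 0, 0, 0, 0, 0, 0, 0, 0, 0, 0, 0, 0, 0, 0, 0, 0, 0, 0, 0, 0, 0, 0, 0, 0, 0, 0, 0, 0, 0, 0, 0],
)

```text
time_s: 4.4
position: [486.1, -243.0, 66.1]
tcp_rot: [-0.68, 0.191, -0.192, 0.681]
contact_force: [-0.6, -0.3, -0.5]
width: 50.2
```

```bash
python3 - <<'E'
from h import *
st();delta([485.2,-241.5,62],down(58.7))
E
```

```text
t 4.4 pos [ 486.12 -243.05   66.09] jaw 58.56 ydir [ 2.5e-03 -2.0e-04 -1.0e+00] F [-0.61 -0.27 -0.55] w 50.2
t 4.4 dp mm [-1.6  4.1  0.8] rv [-0.07 -0.14  0.13] | world d [-0.9  1.5 -4.1]
```

Request:
arm_command(
  rows=[-0.0015, 0.003, 0.0005, 0, 0, 0.1, 0, 0, 0, 0, 0, 0, 0, 0, 0, 0, 0, 0, 0, 0, 0, 0, 0, 0, 0, 0, 0, 0, 0, 0, 0, 0, 0, 0, 0, 0, 0, 0, 0, 0, 0, 0, 0, 0, 0, 0, 0, 0],
  gripper=0.0,
)

```text
time_s: 5.07
position: [485.1, -241.7, 62.9]
tcp_rot: [-0.68, 0.191, -0.192, 0.681]
contact_force: [-0.1, 0.7, 0.7]
width: 15.1
```

```bash
python3 - <<'E'
from h import *
st();delta([485.2,-241.5,62],down(58.7))
E
```

```text
t 5.07 pos [ 485.14 -241.74   62.94] jaw 58.57 ydir [ 1.1e-03  7.0e-04 -1.0e+00] F [-0.14  0.72  0.73] w 15.1
t 5.07 dp mm [-0.1  0.9  0.2] rv [-0.07 -0.13  0.03] | world d [ 0.1  0.2 -0.9]
```

Request:
arm_command(
  rows=[0, -0.006, 0, 0, 0, 0, 0, -0.01, 0, 0, 0, 0, 0, -0.012, 0, 0, 0, 0, 0, -0.014, 0, 0, 0, 0, 0, -0.014, 0, 0, 0, 0, 0, -0.014, 0, 0, 0, 0, 0, -0.008, 0, 0, 0, 0, 0, 0, 0, 0, 0, 0],
)

```text
time_s: 5.73
position: [484.6, -241.6, 148.4]
tcp_rot: [-0.68, 0.191, -0.192, 0.681]
contact_force: [-0.5, -0.0, -0.4]
width: 15.5
```

```bash
python3 - <<'E'
from h import *
st();snap('wrist','w5');snap('side','s5');snap('scene','sc5')
delta([554,-45.5,150],down(58.57))
a=load('w5')['img'][180:340,200:360]; a=cv2.resize(a,None,fx=3.7,fy=3.7,interpolation=cv2.INTER_CUBIC)
cv2.imwrite('pics/c5.png',np.clip(a.astype(float)*1.5,0,255)[:,:,::-1])
E
```

```text
t 5.73 pos [ 484.63 -241.64  148.37] jaw 58.56 ydir [ 8.e-04  8.e-04 -1.e+00] F [-0.46 -0.03 -0.42] w 15.5
t 5.88 dp mm [-42.1  -3.7 203.6] rv [-0.06 -0.01 -0.18] | world d [ 70.2 195.6   4.1][ WARN:0@1.719] global loadsave.cpp:1063 imwrite_ Unsupported depth image for selected encoder is fallbacked to CV_8U.
```

View pics/c5.png

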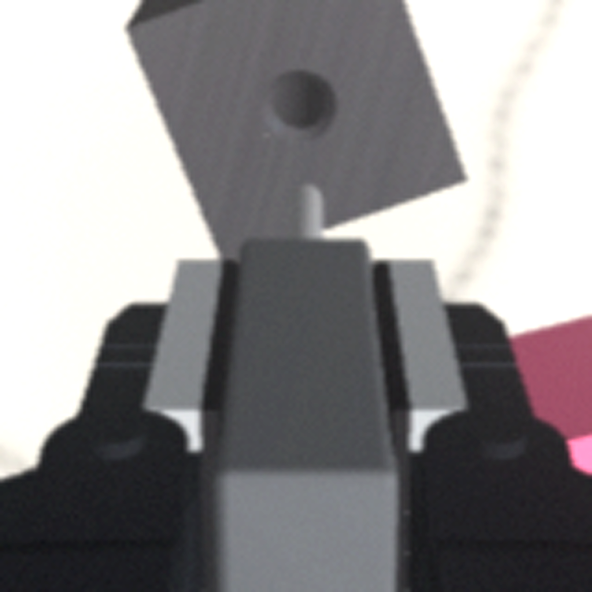

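View pics/s5.png

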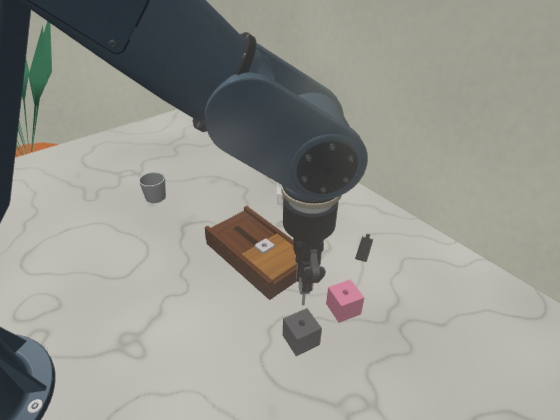

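```bash
python3 - <<'E'
from h import *
d=load('w5')
tipz=148.37-47.9
p=onz(d,200+311/3.7-.4,180+185/3.7-.4,tipz); print('tip edge world',p.round(2))
Rt=down(58.56); print('tip edge in tool (mm)',Rt.inv().apply(p-[484.63,-241.64,148.37]).round(2))
print('stand hole',onz(d,200+301/3.7-.4,180+102/3.7-.4,50).round(2))
# tip depth check via side/scene views
a=load('sc5')['img'][200:300,110:240]; a=cv2.resize(a,None,fx=6,fy=6,interpolation=cv2.INTER_CUBIC)
b=load('s5')['img'][250:350,250:380]; b=cv2.resize(b,None,fx=6,fy=6,interpolation=cv2.INTER_CUBIC)
cv2.imwrite('pics/c6.png',a[:,:,::-1]);cv2.imwrite('pics/c7.png',b[:,:,::-1])
E
```

```text
tip edge world [ 484.21 -239.08  100.47]
tip edge in tool (mm) [-1.69 47.9   1.97]
stand hole [ 484.82 -241.26   50.  ]
```

View pics/c6.png

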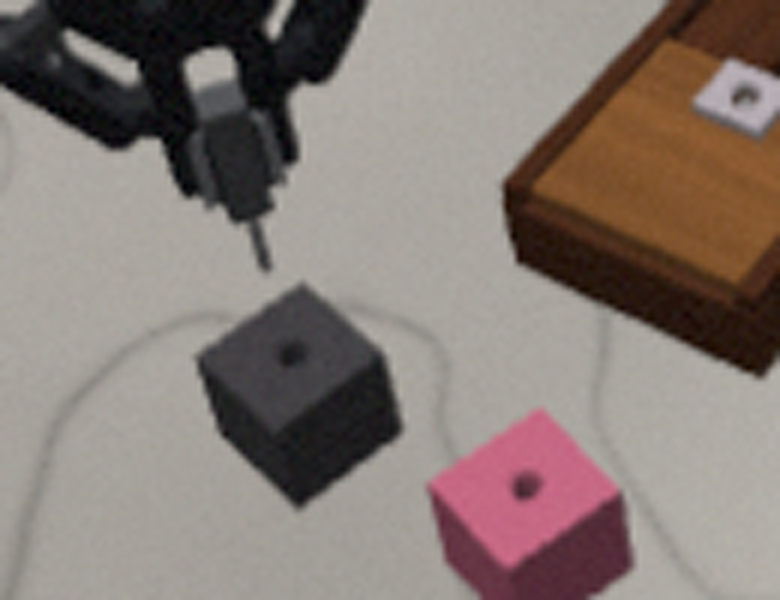

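View pics/c7.png

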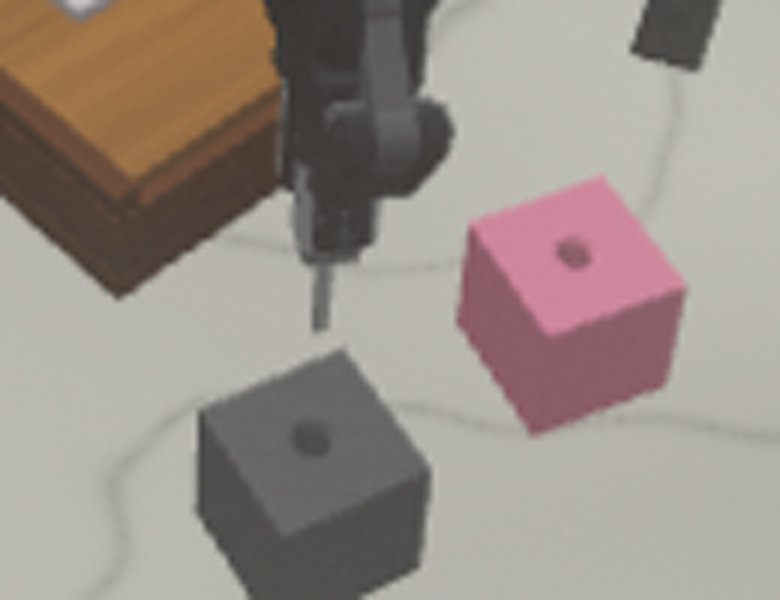

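```bash
python3 - <<'E'
from h import *
a,b=load('sc5'),load('s5')
t=tri([(a,110+266/6-.4,200+268/6-.4),(b,250+320/6-.4,250+328/6-.4)])
h=tri([(a,110+291/6-.4,200+353/6-.4),(b,250+311/6-.4,250+439/6-.4)])
g=tri([(load('scene0'),130+416.5/4-.4,170+183.5/4-.4),(load('side0'),200+226/3.5-.4,200+158/3.5-.4)])
for x in(t,h,g): print(x[0].round(1),x[1][0])
print('tool tip', down(58.56).inv().apply(t[0]-[484.63,-241.64,148.37]))
print('hole-tip',g[0]-t[0])
w=down(58.56).apply([0.8,47.9,1.97]); print('wrist tip off',w,'tcp for hole',np.array([553.9,-45.8])-w[:2])
E
```

```text
[ 484.1 -243.    99.7] 1.2440457011251167
[ 484.  -242.9   49.5] 1.1841537550992112
[552.7 -48.9  54.4] 1.1602185445179474
tool tip [ 0.25116521 48.7174417  -1.40248516]
hole-tip [ 68.5990459  194.05972244 -45.29935495]
wrist tip off [  1.71011211   1.26349379 -47.9       ] tcp for hole [552.18988789 -47.06349379]
```

Request:
arm_command(
  rows=[-0.004, 0, 0.0185, 0, 0, 0, -0.0075, 0, 0.035, 0, 0, 0, -0.008, 0, 0.037, 0, 0, 0, -0.008, 0, 0.037, 0, 0, 0, -0.0075, 0, 0.035, 0, 0, 0, -0.005, 0, 0.024, 0, 0, 0, -0.0025, 0, 0.0115, 0, 0, 0, 0, 0, 0, 0, 0, 0],
)

```text
time_s: 6.55
position: [549.9, -41.8, 138.5]
tcp_rot: [-0.68, 0.198, -0.188, 0.681]
contact_force: [-0.3, 1.1, -0.9]
width: 15.4
```

```bash
python3 - <<'E'
from h import *
st();delta([552.7,-47.3,115],down(58.57))
E
```

```text
t 6.55 pos [549.93 -41.8  138.55] jaw 58.32 ydir [-0.0131  0.0055 -0.9999] F [-0.31  1.06 -0.9 ] w 15.4
t 6.55 dp mm [ 5.6 23.5 -3.2] rv [ 0.12 -0.25 -0.8 ] | world d [  2.8  -5.5 -23.5]
```

Request:
arm_command(
  rows=[0.002, 0.003, -0.001, 0, -0.1, -0.3, 0.002, 0.004, -0.001, 0, -0.1, -0.3, 0.0016, 0.004, -0.0012, 0, 0, -0.2, 0, 0.002, 0, 0, 0, 0, 0, 0, 0, 0, 0, 0, 0, 0, 0, 0, 0, 0, 0, 0, 0, 0, 0, 0, 0, 0, 0, 0, 0, 0],
)

```text
time_s: 7.22
position: [550.8, -52.0, 121.3]
tcp_rot: [0.682, -0.194, 0.191, -0.679]
contact_force: [0.2, 0.9, -0.3]
width: 15.0
```

```bash
python3 - <<'E'
from h import *
st();delta([552.7,-47.3,112],down(58.57))
snap('wrist','w6');snap('side','s6');snap('scene','sc6')
a=load('w6')['img'][160:320,200:360]; a=cv2.resize(a,None,fx=3.7,fy=3.7,interpolation=cv2.INTER_CUBIC)
cv2.imwrite('pics/c8.png',np.clip(a.astype(float)*1.4,0,255).astype(np.uint8)[:,:,::-1])
E
```

```text
t 7.22 pos [550.8  -52.05 121.27] jaw 58.33 ydir [-0.005  -0.0023 -1.    ] F [ 0.2   0.9  -0.27] w 15.0
t 7.22 dp mm [-0.8  9.3  5.1] rv [ 0.27 -0.24 -0.18] | world d [ 1.9  4.7 -9.3]
```

View pics/c8.png

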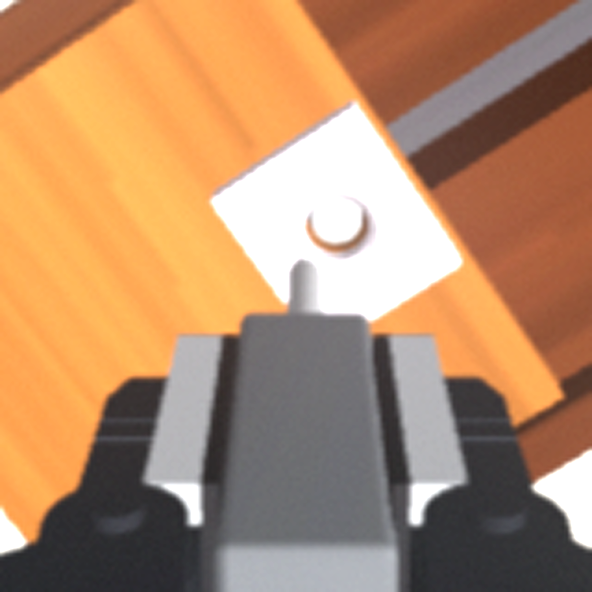

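```bash
python3 - <<'E'
from h import *
d=load('w6'); s=get_state(); P=s['position']; print(P.round(2))
f=lambda x,y:(200+x/3.7-.4,160+y/3.7-.4)
o,_=ray(d,0,0)
Rm=R.from_quat(s['tcp_rot'])
tip=onz(d,*f(303,261),121.27-47.9)+Rm.apply([2.5,0,0]); hole=onz(d,*f(340.5,224),55)
print('tip',tip.round(2),'hole',hole.round(2),'diff',(hole-tip).round(2), 'in tool',Rm.inv().apply(hole-tip).round(2))
a,b=load('sc6'),load('s6')
for n,dd,c in(('c9',a,(220,190)),('c10',b,(230,215))):
    u,v=c; q=dd['img'][v-10:v+50,u-30:u+50]; cv2.imwrite(f'pics/{n}.png',cv2.resize(q,None,fx=8,fy=8,interpolation=cv2.INTER_CUBIC)[:,:,::-1])
E
```

```text
[550.87 -51.79 121.35]
tip [551.87 -52.14  73.36] hole [553.02 -45.75  55.  ] diff [  1.16   6.39 -18.36] in tool [-2.32 18.34  6.13]
```

View pics/c9.png

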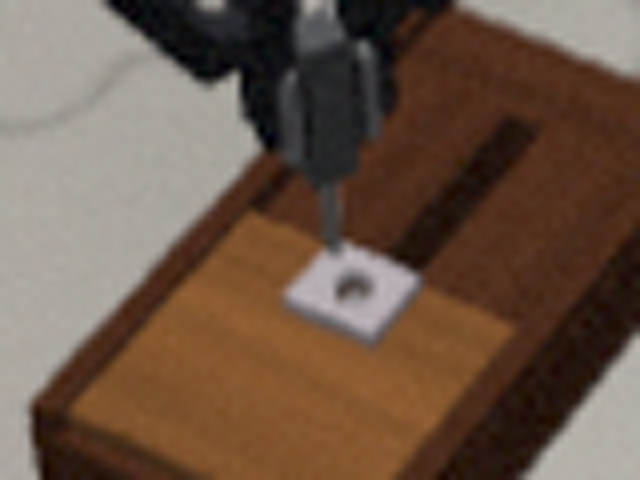

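View pics/c10.png

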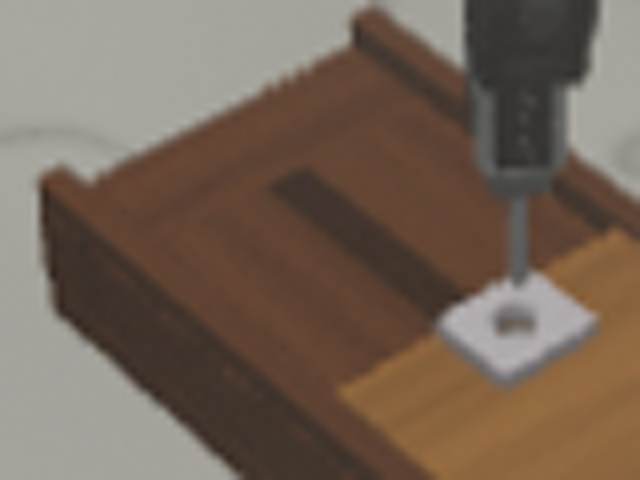

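```bash
python3 - <<'E'
from h import *
a,b=load('sc6'),load('s6')
A=lambda x,y:(a,190+x/8-.4,180+y/8-.4); B=lambda x,y:(b,200+x/8-.4,205+y/8-.4)
t=tri([A(336,246),B(518,283)]); h=tri([A(355,288),B(516,321)])
# plate corners
pc=[tri([A(*p),B(*q)])[0] for p,q in (((340,243),(598,320)),((423,280),(525,272)),((286,295),(515,378)),((375,338),(440,325)))]
print(t[0].round(2),t[1][0],h[0].round(2),h[1][0],(h[0]-t[0]).round(2))
print(np.round(pc,1))
# tray axis in w1: rail long edges. fit
d=load('w1')
for z,p,q in ((51,(203,226),(421,160)),(51,(242,318),(443,262)),(51,(203,220),(405,147)),(52,(313,240),(390,217))):
    v=onz(d,*q,z)-onz(d,*p,z); print('axis deg',np.degrees(np.arctan2(v[1],v[0])).round(2),np.linalg.norm(v).round(1))
E
```

```text
[550.05 -52.38  72.84] 0.320360646134409 [553.03 -48.33  53.69] 1.2514644651642806 [  2.98   4.05 -19.15]
[[557.7 -66.9  77.7]
 [567.7 -33.5  52.2]
 [538.9 -64.8  55.6]
 [549.7 -29.5  27.6]]
axis deg 91.6 217.9
axis deg 91.61 216.0
axis deg 94.57 204.2
axis deg 91.99 78.3
```

Request:
arm_command(
  rows=[-0.0005, 0, 0.0027, 0.1, -0.1, -0.1, -0.0005, 0.003, 0.0027, 0.1, -0.1, -0.1, 0, 0.004, 0, 0, 0, 0, 0, 0.003, 0, 0, 0, 0, 0, 0.002, 0, 0, 0, 0, 0, 0, 0, 0, 0, 0, 0, 0, 0, 0, 0, 0, 0, 0, 0, 0, 0, 0],
)

```text
time_s: 8.03
position: [553.0, -45.6, 107.9]
tcp_rot: [0.681, -0.191, 0.191, -0.68]
contact_force: [-0.1, -1.1, -1.5]
width: 15.8
```

```bash
python3 - <<'E'
from h import *
st();delta([552.7,-46.8,108],down(58.57))
E
```

```text
t 8.03 pos [553.05 -45.63 107.91] jaw 58.62 ydir [ 3.e-04 -1.e-03 -1.e+00] F [-0.1  -1.05 -1.47] w 15.8
t 8.03 dp mm [ 0.3 -0.1 -1.2] rv [0.04 0.05 0.05] | world d [-0.3 -1.2  0.1]
```

Request:
arm_command(
  rows=[0.0003, 0, -0.0011, 0, 0, 0, 0, 0, 0, 0, 0, 0, 0, 0.0005, 0, 0, 0, 0, 0, 0.0005, 0, 0, 0, 0, 0, 0.0005, 0, 0, 0, 0, 0, 0.0005, 0, 0, 0, 0, 0, 0, 0, 0, 0, 0, 0, 0, 0, 0, 0, 0],
)

```text
time_s: 8.7
position: [552.9, -47.1, 106.1]
tcp_rot: [0.681, -0.191, 0.192, -0.68]
contact_force: [-0.8, -0.3, -0.2]
width: 15.3
```

```bash
python3 - <<'E'
from h import *
st();delta([552.7,-46.8,105],down(58.57))
snap('wrist','w7');snap('side','s7');snap('scene','sc7')
a=load('w7')['img'][170:270,230:330]; a=cv2.resize(a,None,fx=5,fy=5,interpolation=cv2.INTER_CUBIC)
b=load('sc7')['img'][180:240,200:260];b=cv2.resize(b,None,fx=8,fy=8,interpolation=cv2.INTER_CUBIC)
c=load('s7')['img'][210:270,240:290];c=cv2.resize(c,None,fx=8,fy=8,interpolation=cv2.INTER_CUBIC)
cv2.imwrite('pics/c11.png',a[:,:,::-1]); cv2.imwrite('pics/c12.png',np.hstack([b[:480],c[:480]])[:,:,::-1])
E
```

```text
t 8.7 pos [552.92 -47.07 106.12] jaw 58.61 ydir [ 0.0011 -0.0012 -1.    ] F [-0.81 -0.33 -0.19] w 15.3
t 8.7 dp mm [-0.3  1.1  0.1] rv [0.03 0.04 0.09] | world d [-0.2  0.3 -1.1]
```

View pics/c11.png

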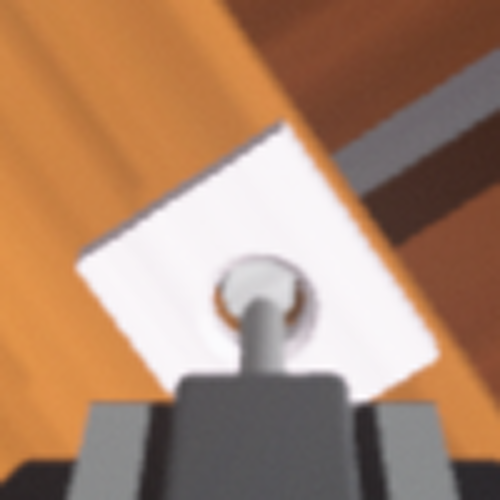

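View pics/c12.png

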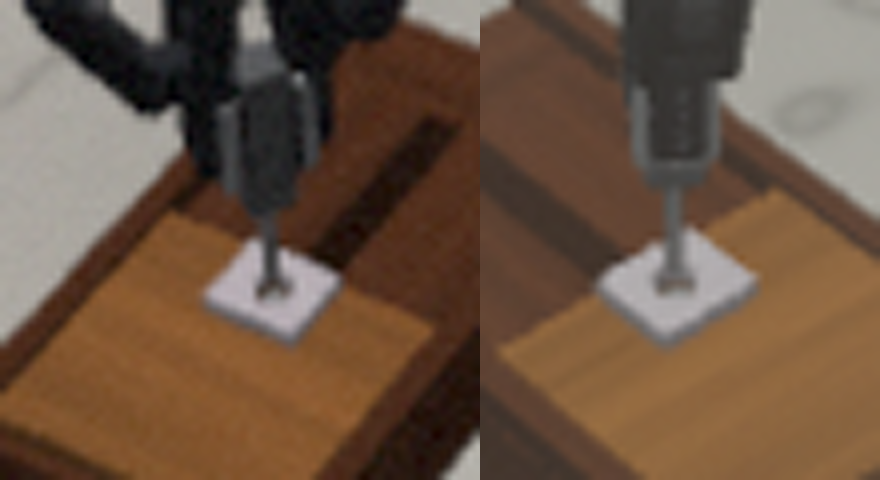

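Request:
arm_command(
  rows=[-0.0004, 0.001, 0, 0, 0, 0, 0, 0.001, 0, 0, 0, 0, 0, 0.001, 0, 0, 0, 0, 0, 0.001, 0, 0, 0, 0, 0, 0.001, 0, 0, 0, 0, 0, 0.001, 0, 0, 0, 0, 0, 0.001, 0, 0, 0, 0, 0, 0, 0, 0, 0, 0],
)

```text
time_s: 9.52
position: [552.5, -46.8, 98.3]
tcp_rot: [0.681, -0.191, 0.192, -0.68]
contact_force: [0.0, -0.5, -0.6]
width: 15.3
```

```bash
python3 - <<'E'
from h import *
st();delta([552.7,-46.8,100],down(58.57))
E
```

```text
t 9.52 pos [552.49 -46.83  98.29] jaw 58.61 ydir [ 0.001  -0.0012 -1.    ] F [ 0.02 -0.46 -0.59] w 15.3
t 9.52 dp mm [ 0.2 -1.7  0.1] rv [0.03 0.04 0.08] | world d [0.2 0.  1.7]
```

Request:
arm_command(
  rows=[0, 0.0007, 0, 0, 0, 0, 0, 0.0007, 0, 0, 0, 0, 0, 0.0007, 0, 0, 0, 0, 0, 0.0007, 0, 0, 0, 0, 0, 0.0007, 0, 0, 0, 0, 0, 0.0007, 0, 0, 0, 0, 0, 0, 0, 0, 0, 0, 0, 0, 0, 0, 0, 0],
)

```text
time_s: 10.18
position: [552.7, -46.9, 94.6]
tcp_rot: [0.681, -0.191, 0.192, -0.68]
contact_force: [-0.9, -0.4, 3.7]
width: 15.4
```

```bash
python3 - <<'E'
from h import *
st();snap('scene','sc8');snap('side','s8')
b=load('sc8')['img'][180:240,200:260];b=cv2.resize(b,None,fx=8,fy=8,interpolation=cv2.INTER_CUBIC)
c=load('s8')['img'][210:270,240:290];c=cv2.resize(c,None,fx=8,fy=8,interpolation=cv2.INTER_CUBIC)
cv2.imwrite('pics/c13.png',np.hstack([b[:480],c[:480]])[:,:,::-1])
E
```

```text
t 10.18 pos [552.74 -46.86  94.55] jaw 58.61 ydir [ 0.0015 -0.0013 -1.    ] F [-0.88 -0.42  3.72] w 15.4
```

View pics/c13.png

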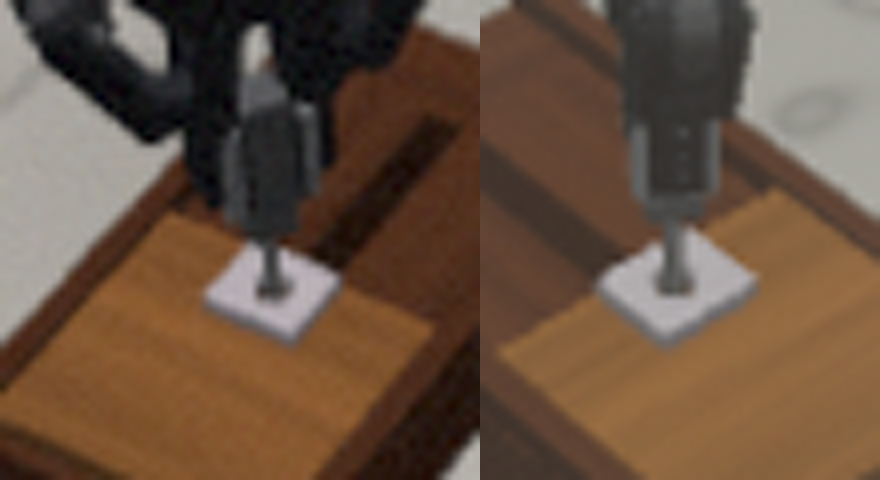

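Request:
arm_command(
  rows=[0, 0.0006, 0, 0, 0, 0, 0, 0.0006, 0, 0, 0, 0, 0, 0.0006, 0, 0, 0, 0, 0, 0.0006, 0, 0, 0, 0, 0, 0.0006, 0, 0, 0, 0, 0, 0, 0, 0, 0, 0, 0, 0, 0, 0, 0, 0, 0, 0, 0, 0, 0, 0],
)

```text
time_s: 10.95
position: [552.8, -46.9, 92.0]
tcp_rot: [0.681, -0.191, 0.192, -0.68]
contact_force: [-1.5, 0.7, 5.7]
width: 15.3
```

```bash
python3 - <<'E'
from h import *
st()
E
```

```text
t 10.95 pos [552.8  -46.89  91.97] jaw 58.61 ydir [ 0.0017 -0.0014 -1.    ] F [-1.47  0.69  5.73] w 15.3
```

Request:
arm_command(
  rows=[0, 0.0005, 0, 0, 0, 0, 0, 0.0005, 0, 0, 0, 0, 0, 0.0004, 0, 0, 0, 0, 0, 0, 0, 0, 0, 0, 0, 0, 0, 0, 0, 0, 0, 0, 0, 0, 0, 0, 0, 0, 0, 0, 0, 0, 0, 0, 0, 0, 0, 0],
)

```text
time_s: 11.62
position: [552.8, -46.9, 91.6]
tcp_rot: [0.681, -0.191, 0.192, -0.68]
contact_force: [-2.4, 0.0, 5.9]
width: 14.9
```

```bash
python3 - <<'E'
from h import *
st()
Rm=R.from_quat(get_state()['tcp_rot']).as_matrix(); a=np.radians(92); print((Rm.T@[np.cos(a),np.sin(a),0]).round(4))
E
```

```text
t 11.62 pos [552.83 -46.87  91.64] jaw 58.62 ydir [ 0.0017 -0.0014 -1.    ] F [-2.36  0.04  5.88] w 14.9
[-0.5502 -0.0015  0.835 ]
```

Request:
arm_command(
  rows=[-0.0005, 0.0004, -0.0003, 0, 0, 0, -0.0004, 0.0005, -0.0003, 0, 0, 0, 0, 0.0005, 0, 0, 0, 0, 0, 0.0005, 0, 0, 0, 0, 0, 0.0005, 0, 0, 0, 0, 0, 0.0005, 0, 0, 0, 0, 0, 0.0005, 0, 0, 0, 0, 0, 0.0005, 0, 0, 0, 0],
)

```text
time_s: 12.28
position: [552.9, -46.9, 90.8]
tcp_rot: [0.681, -0.189, 0.193, -0.681]
contact_force: [-5.5, -0.0, 11.9]
width: 15.3
```

```bash
python3 - <<'E'
from h import *
st()
E
```

```text
t 12.28 pos [552.91 -46.92  90.75] jaw 58.62 ydir [ 0.0047 -0.0017 -1.    ] F [-5.48 -0.02 11.91] w 15.3
```

Request:
arm_command(
  rows=[-0.0004, 0.0001, -0.0002, 0, 0, 0.15, -0.0004, 0.0001, -0.0002, 0, 0, 0.15, -0.0002, 0.0002, 0, 0, 0, 0.05, 0, 0.0002, 0, 0, 0, 0.05, 0, 0.0002, 0, 0, 0, 0.05, 0, 0.0002, 0, 0, 0, 0.05, 0, 0.0002, 0, 0, 0, 0.05, 0, 0.0002, 0, 0, 0, 0.05],
)

```text
time_s: 12.95
position: [553.0, -47.1, 91.3]
tcp_rot: [-0.68, 0.192, -0.19, 0.682]
contact_force: [-2.5, -0.2, 5.8]
width: 15.2
```

```bash
python3 - <<'E'
from h import *
st()
E
```

```text
t 12.95 pos [552.97 -47.07  91.33] jaw 58.63 ydir [-0.0014  0.0031 -1.    ] F [-2.54 -0.23  5.79] w 15.2
```

Request:
arm_command(
  rows=[-0.0006, 0.0003, 0.0008, 0, 0, 0, -0.0006, 0.0003, 0.0008, 0, 0, 0, -0.0006, 0.0003, 0.0008, 0, 0, 0, -0.0006, 0.0003, 0.0008, 0, 0, 0, -0.0006, 0.0003, 0.0008, 0, 0, 0, -0.0006, 0.0003, 0.0008, 0, 0, 0, -0.0006, 0.0003, 0.0008, 0, 0, 0, -0.0006, 0.0003, 0.0008, 0, 0, 0],
)

```text
time_s: 13.62
position: [552.8, -42.2, 90.9]
tcp_rot: [0.682, -0.19, 0.191, -0.68]
contact_force: [-3.3, -3.4, 8.1]
width: 15.3
```

```bash
python3 - <<'E'
from h import *
st()
E
```

```text
t 13.62 pos [552.79 -42.23  90.95] jaw 58.72 ydir [ 1.0e-04 -2.7e-03 -1.0e+00] F [-3.29 -3.41  8.14] w 15.3
```

Request:
arm_command(
  rows=[-0.0008, 0.00025, 0.00125, 0, 0, 0, -0.0008, 0.00025, 0.00125, 0, 0, 0, -0.0008, 0.00025, 0.00125, 0, 0, 0, -0.0008, 0.00025, 0.00125, 0, 0, 0, -0.0008, 0.00025, 0.00125, 0, 0, 0, -0.0008, 0.00025, 0.00125, 0, 0, 0, -0.0008, 0.00025, 0.00125, 0, 0, 0, -0.0008, 0.00025, 0.00125, 0, 0, 0],
)

```text
time_s: 14.28
position: [552.5, -33.6, 90.9]
tcp_rot: [0.684, -0.189, 0.191, -0.678]
contact_force: [-2.9, -2.4, 8.5]
width: 14.8
```

```bash
python3 - <<'E'
from h import *
st(); snap('scene','sc9')
b=load('sc9')['img'][160:270,180:300];b=cv2.resize(b,None,fx=5,fy=5,interpolation=cv2.INTER_CUBIC)
cv2.imwrite('pics/c14.png',b[:,:,::-1])
E
```

```text
t 14.28 pos [552.46 -33.56  90.94] jaw 58.81 ydir [ 0.     -0.0089 -1.    ] F [-2.93 -2.37  8.48] w 14.8
```

View pics/c14.png

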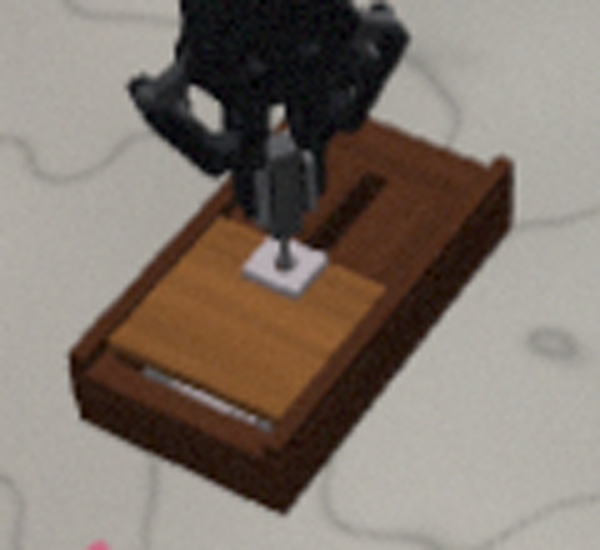

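Request:
arm_command(
  rows=[-0.0011, 0.00025, 0.0017, 0.08, 0, 0.05, -0.0011, 0.00025, 0.0017, 0.08, 0, 0.05, -0.0011, 0.00025, 0.0017, 0.08, 0, 0.05, -0.0011, 0.00025, 0.0017, 0.08, 0, 0.05, -0.0011, 0.00025, 0.0017, 0.08, 0, 0.05, -0.0011, 0.00025, 0.0017, 0.08, 0, 0.05, -0.0011, 0.00025, 0.0017, 0.08, 0, 0.05, -0.0011, 0.00025, 0.0017, 0.08, 0, 0.05],
)

```text
time_s: 15.0
position: [551.8, -20.2, 90.9]
tcp_rot: [0.682, -0.19, 0.19, -0.681]
contact_force: [-3.9, -2.2, 7.7]
width: 15.4
```

```bash
python3 - <<'E'
from h import *
st()
E
```

```text
t 15.0 pos [551.83 -20.21  90.93] jaw 58.9 ydir [-4.0e-04 -1.3e-03 -1.0e+00] F [-3.93 -2.17  7.73] w 15.4
```

Request:
arm_command(
  rows=[-0.0012, 0.00025, 0.0017, 0.05, 0, 0.03, -0.0012, 0.00025, 0.0017, 0.05, 0, 0.03, -0.0012, 0.00025, 0.0017, 0.05, 0, 0.03, -0.0012, 0.00025, 0.0017, 0.05, 0, 0.03, -0.0012, 0.00025, 0.0017, 0.05, 0, 0.03, -0.0012, 0.00025, 0.0017, 0.05, 0, 0.03, -0.0012, 0.00025, 0.0017, 0.05, 0, 0.03, -0.0012, 0.00025, 0.0017, 0.05, 0, 0.03],
)

```text
time_s: 15.67
position: [551.1, -6.3, 91.0]
tcp_rot: [-0.681, 0.189, -0.189, 0.682]
contact_force: [-3.7, -3.3, 7.4]
width: 15.1
```

```bash
python3 - <<'E'
from h import *
st()
E
```

```text
t 15.67 pos [551.15  -6.32  90.97] jaw 59.0 ydir [ 0.001   0.0014 -1.    ] F [-3.65 -3.34  7.39] w 15.1
```

Request:
arm_command(
  rows=[-0.0012, 0.0003, 0.0017, 0.02, 0, 0.02, -0.0012, 0.0003, 0.0017, 0.02, 0, 0.02, -0.0012, 0.0003, 0.0017, 0.02, 0, 0.02, -0.0012, 0.0003, 0.0017, 0.02, 0, 0.02, -0.0012, 0.0003, 0.0017, 0.02, 0, 0.02, -0.0012, 0.0003, 0.0017, 0.02, 0, 0.02, -0.0012, 0.0003, 0.0017, 0.02, 0, 0.02, -0.0012, 0.0003, 0.0017, 0.02, 0, 0.02],
)

```text
time_s: 16.33
position: [550.5, 7.6, 90.9]
tcp_rot: [-0.682, 0.188, -0.189, 0.682]
contact_force: [-2.5, -4.5, 7.3]
width: 15.2
```

```bash
python3 - <<'E'
from h import *
st()
E
```

```text
t 16.33 pos [550.55   7.65  90.93] jaw 59.08 ydir [ 1.7e-03 -4.0e-04 -1.0e+00] F [-2.54 -4.54  7.33] w 15.2
```

Near the end; I'll go slower, 1.2 mm per row.

Request:
arm_command(
  rows=[-0.0008, 0.0003, 0.0011, 0.03, 0, 0.02, -0.0008, 0.0003, 0.0011, 0.03, 0, 0.02, -0.0008, 0.0003, 0.0011, 0.03, 0, 0.02, -0.0008, 0.0003, 0.0011, 0.03, 0, 0.02, -0.0008, 0.0003, 0.0011, 0.03, 0, 0.02, -0.0008, 0.0003, 0.0011, 0.03, 0, 0.02, -0.0008, 0.0003, 0.0011, 0.03, 0, 0.02, -0.0008, 0.0003, 0.0011, 0.03, 0, 0.02],
)

```text
time_s: 17.0
position: [551.0, 15.8, 91.1]
tcp_rot: [-0.682, 0.186, -0.19, 0.682]
contact_force: [-2.7, -7.2, 5.7]
width: 15.4
```

```bash
python3 - <<'E'
from h import *
st()
E
```

```text
t 17.0 pos [551.03  15.8   91.08] jaw 59.19 ydir [ 5.2e-03 -9.0e-04 -1.0e+00] F [-2.72 -7.18  5.73] w 15.4
```

Request:
arm_command(
  rows=[-0.0007, 0.0003, 0.0008, 0.02, 0, 0.08, -0.0007, 0.0003, 0.0008, 0.02, 0, 0.08, -0.0007, 0.0003, 0.0008, 0.02, 0, 0.08, -0.0007, 0.0003, 0.0008, 0.02, 0, 0.08, -0.0006, 0.0003, 0.0007, 0.02, 0, 0.05, -0.0006, 0.0003, 0.0007, 0.02, 0, 0.05, -0.0006, 0.0003, 0.0007, 0.02, 0, 0.05, -0.0006, 0.0003, 0.0007, 0.02, 0, 0.05],
)

```text
time_s: 17.67
position: [551.1, 16.0, 91.1]
tcp_rot: [0.684, -0.185, 0.188, -0.68]
contact_force: [-2.4, -5.9, 8.8]
width: 15.2
```

```bash
python3 - <<'E'
from h import *
st(); snap('scene','sc10')
b=load('sc10')['img'][160:270,180:300];b=cv2.resize(b,None,fx=5,fy=5,interpolation=cv2.INTER_CUBIC)
cv2.imwrite('pics/c15.png',b[:,:,::-1])
E
```

```text
t 17.67 pos [551.13  15.95  91.06] jaw 59.41 ydir [ 0.002  -0.0072 -1.    ] F [-2.36 -5.93  8.76] w 15.2
```

View pics/c15.png

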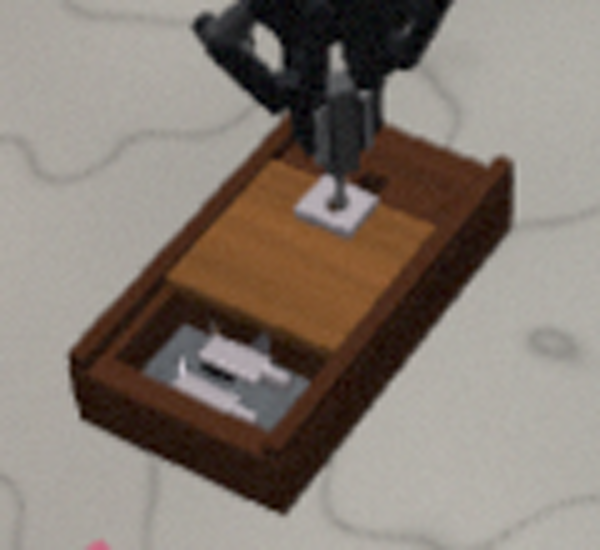

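Request:
arm_command(
  rows=[-0.0003, -0.0004, 0.0004, 0, 0, 0, -0.0003, -0.0008, 0.0004, 0, 0, 0, -0.0003, -0.0008, 0.0004, 0, 0, 0, -0.0002, -0.001, 0.0003, 0, 0, 0, -0.0002, -0.001, 0.0003, 0, 0, 0, -0.0002, -0.001, 0.0003, 0, 0, 0, -0.0002, -0.001, 0.0003, 0, 0, 0, 0, 0, 0, 0, 0, 0],
)

```text
time_s: 18.38
position: [550.9, 16.1, 96.3]
tcp_rot: [0.686, -0.184, 0.188, -0.678]
contact_force: [0.1, -2.9, 1.1]
width: 15.7
```

```bash
python3 - <<'E'
from h import *
st(); delta([550.2,13.2,100],down(58.57))
E
```

```text
t 18.38 pos [550.93  16.14  96.33] jaw 59.48 ydir [ 0.0019 -0.0122 -0.9999] F [ 0.13 -2.94  1.13] w 15.7
t 18.38 dp mm [ 0.9 -3.6 -2.9] rv [0.55 0.92 0.45] | world d [-0.7 -2.9  3.7]
```

Request:
arm_command(
  rows=[0.0005, -0.0003, -0.001, 0, 0, 0, 0.0005, -0.0005, -0.001, 0.1, 0, 0.1, 0.0004, -0.001, -0.0008, 0.2, 0, 0.15, 0, -0.0015, 0, 0.2, 0, 0.1, 0, -0.002, 0, 0, 0, 0, 0, -0.003, 0, 0, 0, 0, 0, -0.003, 0, 0, 0, 0, 0, -0.002, 0, 0, 0, 0],
)

```text
time_s: 19.05
position: [550.3, 14.2, 109.7]
tcp_rot: [-0.681, 0.187, -0.186, 0.683]
contact_force: [0.4, 0.2, -0.2]
width: 15.7
```

```bash
python3 - <<'E'
from h import *
st(); delta([550.2,13.2,140],down(58.57))
E
```

```text
t 19.05 pos [550.29  14.23 109.72] jaw 59.45 ydir [-2.0e-04  2.3e-03 -1.0e+00] F [ 0.39  0.17 -0.18] w 15.7
t 19.05 dp mm [  0.4 -30.3  -0.9] rv [-0.11  0.88 -0.08] | world d [-0.1 -1.  30.3]
```

Pin is out with no force. Lift clear and turn back to the grasp yaw.

Request:
arm_command(
  rows=[0, -0.004, 0, 0, 0.2, 0, 0, -0.006, 0, 0, 0.2, 0, 0, -0.008, 0, 0, 0.3, 0, 0, -0.008, 0, 0, 0.2, 0, 0, -0.008, 0, 0, 0, 0, 0, -0.006, 0, 0, 0, 0, 0, -0.003, 0, 0, 0, 0, 0, 0, 0, 0, 0, 0],
)

```text
time_s: 19.72
position: [551.0, 14.3, 159.4]
tcp_rot: [-0.679, 0.191, -0.193, 0.681]
contact_force: [-0.1, -0.4, -0.4]
width: 15.4
```

```bash
python3 - <<'E'
from h import *
st(); delta([485.1,-241.7,145],down(58.57)); snap('wrist','w11')
a=load('w11')['img'][150:320,180:380]; a=cv2.resize(a,None,fx=3.7,fy=3.5,interpolation=cv2.INTER_CUBIC)
cv2.imwrite('pics/c16.png',a[:,:,::-1])
E
```

```text
t 19.72 pos [550.97  14.25 159.37] jaw 58.45 ydir [ 0.0027  0.0021 -1.    ] F [-0.08 -0.41 -0.39] w 15.4
t 19.72 dp mm [  77.8   13.6 -252.6] rv [-0.18 -0.12  0.07] | world d [ -65.9 -256.   -14.4]
```

View pics/c16.png

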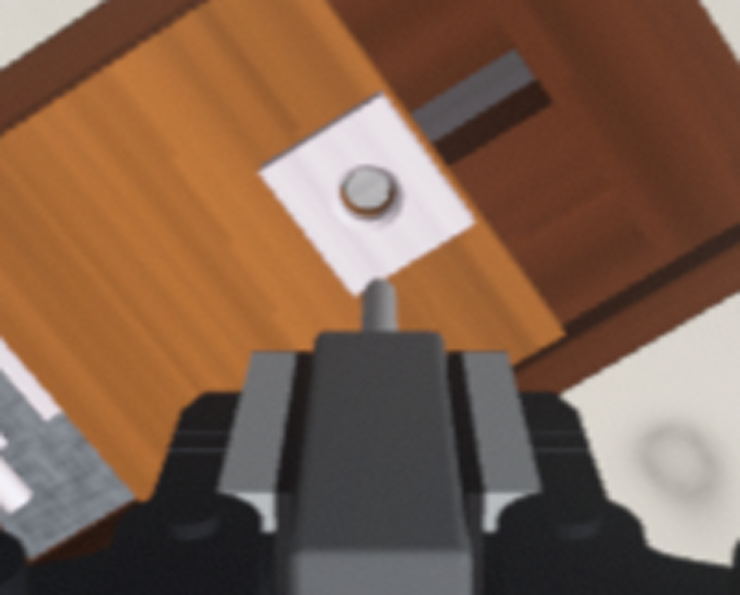

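Request:
arm_command(
  rows=[0.005, 0, -0.016, 0, 0, 0, 0.009, 0, -0.03, 0, 0, 0, 0.011, 0, -0.036, 0, 0, 0, 0.011, 0, -0.036, 0, 0, 0, 0.011, 0, -0.036, 0, 0, 0, 0.011, 0, -0.036, 0, 0, 0, 0.01, 0, -0.03, 0, 0, 0, 0.005, 0, -0.016, 0, 0, 0],
)

```text
time_s: 20.43
position: [486.8, -231.0, 155.8]
tcp_rot: [-0.68, 0.19, -0.189, 0.683]
contact_force: [-1.0, 0.4, -1.4]
width: 14.9
```

```bash
python3 - <<'E'
from h import *
st(); delta([485.1,-241.7,125],down(58.57))
E
```

```text
t 20.43 pos [ 486.83 -230.97  155.78] jaw 58.91 ydir [ 1.0e-04  3.9e-03 -1.0e+00] F [-0.96  0.36 -1.42] w 14.9
t 20.43 dp mm [  4.1  30.7 -10.2] rv [-0.2   0.34 -0.11] | world d [ -1.7 -10.7 -30.8]
```

Request:
arm_command(
  rows=[0.001, 0.004, -0.002, 0, 0.1, 0, 0.001, 0.006, -0.001, -0.1, 0.1, -0.05, 0, 0.008, 0, -0.1, 0.1, -0.05, 0, 0.006, 0, 0, 0, 0, 0, 0.003, 0, 0, 0, 0, 0, 0, 0, 0, 0, 0, 0, 0, 0, 0, 0, 0, 0, 0, 0, 0, 0, 0],
)

```text
time_s: 21.1
position: [486.1, -233.0, 123.5]
tcp_rot: [-0.68, 0.193, -0.19, 0.681]
contact_force: [-0.7, -0.3, -1.3]
width: 15.2
```

```bash
python3 - <<'E'
from h import *
st(); delta([485.1,-241.7,108],down(58.57)); 
E
```

```text
t 21.1 pos [ 486.13 -232.96  123.48] jaw 58.58 ydir [-0.0041  0.0021 -1.    ] F [-0.71 -0.3  -1.25] w 15.2
t 21.1 dp mm [ 3.7 15.5 -8. ] rv [ 0.02  0.01 -0.26] | world d [ -1.   -8.7 -15.5]
```

Request:
arm_command(
  rows=[0.0015, 0, -0.003, 0, 0, -0.1, 0.0012, 0.001, -0.003, 0, 0, -0.1, 0.001, 0.003, -0.002, 0, 0, -0.06, 0, 0.004, 0, 0, 0, 0, 0, 0.003, 0, 0, 0, 0, 0, 0.001, 0, 0, 0, 0, 0, 0, 0, 0, 0, 0, 0, 0, 0, 0, 0, 0],
)

```text
time_s: 21.77
position: [485.5, -242.6, 110.9]
tcp_rot: [0.681, -0.191, 0.192, -0.68]
contact_force: [-0.6, 0.9, -0.6]
width: 14.9
```

```bash
python3 - <<'E'
from h import *
st(); delta([485.1,-241.7,100],down(58.57)); 
snap('wrist','w12');snap('side','s12');snap('scene','sc12')
a=load('w12')['img'][170:270,230:330]; a=cv2.resize(a,None,fx=4,fy=4,interpolation=cv2.INTER_CUBIC)
b=load('sc12')['img'][225:285,130:180];b=cv2.resize(b,None,fx=6.67,fy=6.67,interpolation=cv2.INTER_CUBIC)
c=load('s12')['img'][290:350,280:330];c=cv2.resize(c,None,fx=6.67,fy=6.67,interpolation=cv2.INTER_CUBIC)
m=np.zeros((400,740,3),np.uint8);m[:400,:400]=a;  cv2.imwrite('pics/c17.png',a[:,:,::-1]); cv2.imwrite('pics/c18.png',np.hstack([b,c])[:,:,::-1])
E
```

```text
t 21.77 pos [ 485.54 -242.58  110.94] jaw 58.61 ydir [ 0.0016 -0.0012 -1.    ] F [-0.55  0.88 -0.59] w 14.9
t 21.77 dp mm [-0.9 10.9  0.5] rv [0.01 0.04 0.11] | world d [ -0.4   0.9 -10.9]
```

View pics/c17.png

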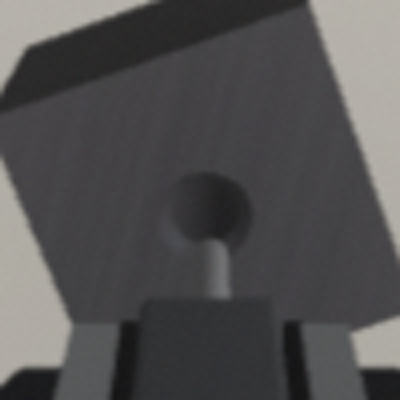

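View pics/c18.png

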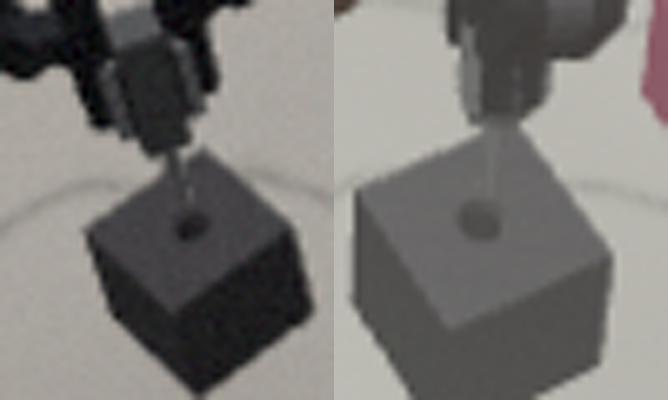

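```bash
python3 - <<'E'
from h import *
d=load('w12'); s=get_state(); Rm=R.from_quat(s['tcp_rot']); z=s['position'][2]
f=lambda x,y:(230+x/4-.4,170+y/4-.4)
tip=onz(d,*f(216,240),z-47.9)+Rm.apply([2.5,0,0]); hole=onz(d,*f(207,210),50)
print('tip',tip,'hole',hole,'in tool',Rm.inv().apply(hole-tip).round(2))
a,b=load('sc12'),load('s12')
A=lambda x,y:(a,130+x/6.67-.4,225+y/6.67-.4);B=lambda x,y:(b,280+(x-333)/6.67-.4,290+y/6.67-.4)
t=tri([A(190,200),B(491,197)]);h=tri([A(194,226),B(480,221)]);print(t,h,Rm.inv().apply(h[0]-t[0]).round(2))
E
```

```text
tip [ 487.19483082 -241.40295325   63.29756188] hole [ 484.47982493 -241.22752677   50.        ] in tool [-2.44 13.29 -1.26]
(array([ 485.54839349, -243.11169522,   61.54054257]), [np.float64(1.0168570668322494), np.float64(1.016857066832072)]) (array([ 484.75339335, -242.28573305,   48.69804212]), [np.float64(0.8536082737271595), np.float64(0.8536082737270719)]) [-1.14 12.84  0.3 ]
```

Request:
arm_command(
  rows=[-0.0007, 0, 0, 0, 0, 0, -0.0007, 0.002, 0, 0, 0, 0.05, 0, 0.003, 0, 0, 0, 0, 0, 0.003, 0, 0, 0, 0, 0, 0.003, 0, 0, 0, 0, 0, 0.002, 0, 0, 0, 0, 0, 0.001, 0, 0, 0, 0, 0, 0, 0, 0, 0, 0],
)

```text
time_s: 22.58
position: [484.4, -241.7, 95.7]
tcp_rot: [0.681, -0.191, 0.192, -0.681]
contact_force: [0.4, -0.3, -0.2]
width: 15.0
```

```bash
python3 - <<'E'
from h import *
st(); delta([485.1,-241.7,90],down(58.57)); 
snap('wrist','w13')
a=load('w13')['img'][170:270,230:330]; a=cv2.resize(a,None,fx=4,fy=4,interpolation=cv2.INTER_CUBIC)
cv2.imwrite('pics/c19.png',np.clip(a*1.5,0,255).astype(np.uint8)[:,:,::-1])
E
```

```text
t 22.58 pos [ 484.44 -241.7    95.74] jaw 58.63 ydir [ 0.0013 -0.0011 -1.    ] F [ 0.4  -0.32 -0.17] w 15.0
t 22.58 dp mm [0.6 5.7 0.3] rv [0.02 0.06 0.1 ] | world d [ 0.7 -0.  -5.7]
```

View pics/c19.png

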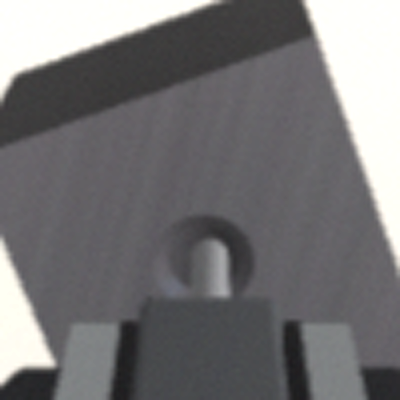

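Request:
arm_command(
  rows=[0.0002, 0.002, 0, 0, 0, 0.05, 0, 0.003, 0, 0, 0, 0, 0, 0.004, 0, 0, 0, 0, 0, 0.004, 0, 0, 0, 0, 0, 0.004, 0, 0, 0, 0, 0, 0.003, 0, 0, 0, 0, 0, 0.002, 0, 0, 0, 0, 0, 0, 0, 0, 0, 0],
)

```text
time_s: 23.3
position: [484.6, -241.9, 71.3]
tcp_rot: [0.681, -0.191, 0.191, -0.681]
contact_force: [-0.2, -0.9, 0.2]
width: 15.4
```

```bash
python3 - <<'E'
from h import *
st(); delta([485.1,-241.7,63],down(58.57)); 
E
```

```text
t 23.3 pos [ 484.63 -241.85   71.34] jaw 58.62 ydir [ 4.e-04 -6.e-04 -1.e+00] F [-0.15 -0.95  0.16] w 15.4
t 23.3 dp mm [0.3 8.3 0.4] rv [0.02 0.05 0.04] | world d [ 0.5  0.2 -8.3]
```

Request:
arm_command(
  rows=[0.0003, 0.001, 0.0003, 0, 0, 0, 0, 0.0015, 0, 0, 0, 0, 0, 0.0015, 0, 0, 0, 0, 0, 0.0012, 0, 0, 0, 0, 0, 0.001, 0, 0, 0, 0, 0, 0.0007, 0, 0, 0, 0, 0, 0, 0, 0, 0, 0, 0, 0, 0, 0, 0, 0],
)

```text
time_s: 23.97
position: [485.3, -241.9, 64.0]
tcp_rot: [0.681, -0.191, 0.192, -0.681]
contact_force: [-0.1, -0.5, -0.4]
width: 15.1
```

```bash
python3 - <<'E'
from h import *
st(); delta([485.1,-241.7,63],down(58.57)); 
E
```

```text
t 23.97 pos [ 485.34 -241.88   64.  ] jaw 58.62 ydir [ 1.e-03 -9.e-04 -1.e+00] F [-0.13 -0.5  -0.4 ] w 15.1
t 23.97 dp mm [-0.3  1.   0. ] rv [0.01 0.05 0.08] | world d [-0.2  0.2 -1. ]
```

Request:
arm_command(
  rows=[0, 0.0005, 0, 0, 0, 0, 0, 0.0004, 0, 0, 0, 0, 0, 0.0003, 0, 0, 0, 0, 0, 0.0003, 0, 0, 0, 0, 0, 0, 0, 0, 0, 0, 0, 0, 0, 0, 0, 0, 0, 0, 0, 0, 0, 0, 0, 0, 0, 0, 0, 0],
)

```text
time_s: 24.63
position: [485.5, -242.0, 63.0]
tcp_rot: [0.681, -0.191, 0.192, -0.68]
contact_force: [-0.5, -0.8, 0.3]
width: 15.1
```

```bash
python3 - <<'E'
from h import *
st()
E
```

```text
t 24.63 pos [ 485.54 -242.01   62.96] jaw 58.63 ydir [ 0.0016 -0.0013 -1.    ] F [-0.46 -0.79  0.28] w 15.1
```

Request:
arm_command(
  rows=[0, 0.0002, 0, 0, 0, 0, 0, 0, 0, 0, 0, 0, 0, 0, 0, 0, 0, 0, 0, 0, 0, 0, 0, 0, 0, 0, 0, 0, 0, 0, 0, 0, 0, 0, 0, 0, 0, 0, 0, 0, 0, 0, 0, 0, 0, 0, 0, 0],
  gripper=0.05,
)

```text
time_s: 25.3
position: [485.6, -242.1, 62.7]
tcp_rot: [0.681, -0.19, 0.192, -0.68]
contact_force: [1.0, -0.5, -0.7]
width: 50.2
```

```bash
python3 - <<'E'
from h import *
st(); snap('wrist','w14')
E
```

```text
t 25.3 pos [ 485.64 -242.08   62.7 ] jaw 58.63 ydir [ 0.0018 -0.0014 -1.    ] F [ 0.99 -0.45 -0.73] w 50.2
```

View pics/w14.png

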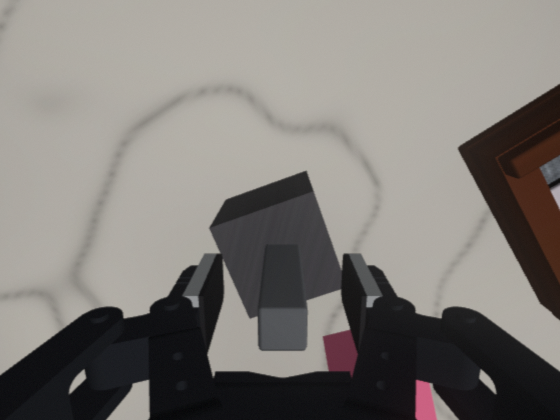

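The tool stands clear between the open fingers. Going straight up.

Request:
arm_command(
  rows=[0, -0.006, 0, 0, 0, 0, 0, -0.012, 0, 0, 0, 0, 0, -0.018, 0, 0, 0, 0, 0, -0.022, 0, 0, 0, 0, 0, -0.024, 0, 0, 0, 0, 0, -0.022, 0, 0, 0, 0, 0, -0.012, 0, 0, 0, 0, 0, -0.004, 0, 0, 0, 0],
)

```text
time_s: 26.02
position: [484.7, -241.5, 193.4]
tcp_rot: [0.681, -0.191, 0.192, -0.68]
contact_force: [0.6, -0.5, 0.1]
width: 49.9
```

Request:
arm_command(
  rows=[-0.01, -0.01, 0, 0, 0, 0, -0.02, -0.01, 0, 0, 0, 0, -0.02, -0.01, 0, 0, 0, 0, -0.02, 0, 0, 0, 0, 0, -0.01, 0, 0, 0, 0, 0, -0.004, 0, 0, 0, 0, 0, 0, 0, 0, 0, 0, 0, 0, 0, 0, 0, 0, 0],
)

```text
time_s: 26.68
position: [410.6, -196.4, 227.7]
tcp_rot: [0.682, -0.189, 0.194, -0.68]
contact_force: [-0.7, -0.1, -0.2]
width: 50.0
```

```bash
python3 - <<'E'
from h import *
st(); snap('wrist','w15');snap('scene','sc15');snap('side','s15')
b=load('sc15')['img'][110:320,110:370];b=cv2.resize(b,None,fx=3,fy=2.85,interpolation=cv2.INTER_CUBIC)
cv2.imwrite('pics/c20.png',b[:,:,::-1])
E
```

```text
t 26.68 pos [ 410.63 -196.35  227.69] jaw 58.62 ydir [ 0.0061 -0.0041 -1.    ] F [-0.66 -0.07 -0.16] w 50.0
```

View pics/c20.png

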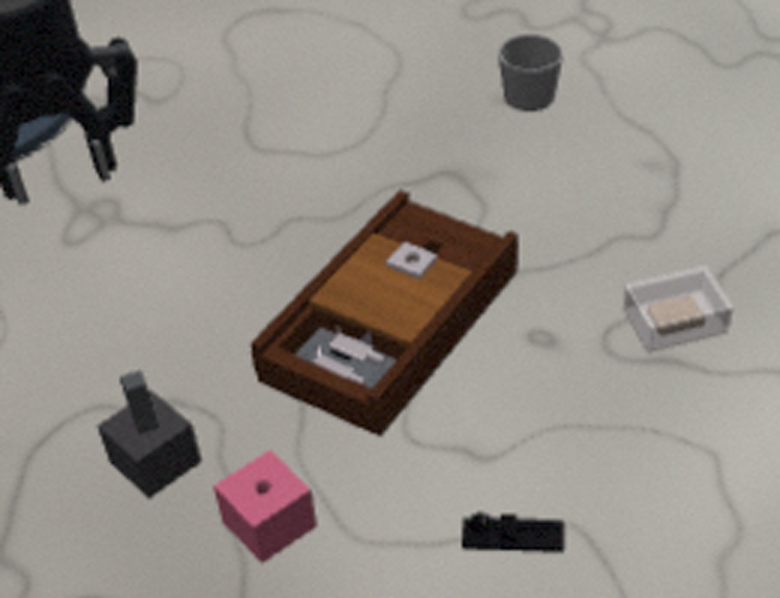

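View pics/w15.png

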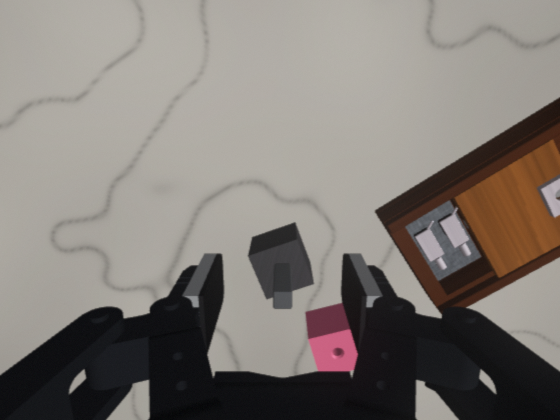

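View pics/s15.png

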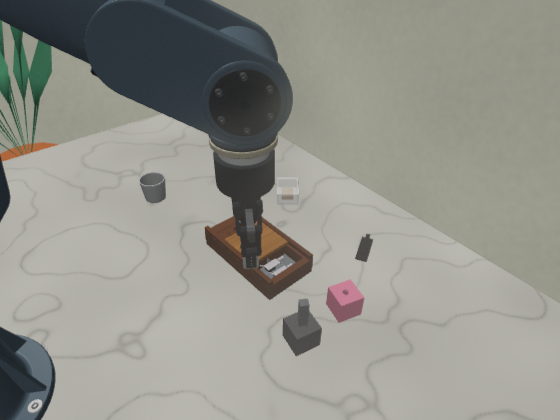

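```bash
python3 - <<'E'
from h import *
d=load('sc15')
crop=d['img'][185:215,235:260]; cv2.imwrite('pics/c21.png',cv2.resize(crop,None,fx=16,fy=16,interpolation=cv2.INTER_CUBIC)[:,:,::-1])
cropb=load('scene0')['img'][200:230,222:247]; cv2.imwrite('pics/c22.png',cv2.resize(cropb,None,fx=16,fy=16,interpolation=cv2.INTER_CUBIC)[:,:,::-1])
cs=[]
for n,(y0,y1,x0,x1) in(('scene0',(205,225,225,245)),('sc15',(190,212,237,258))):
    q=load(n)['img'].astype(int); m=(q.min(2)>135)&((q.max(2)-q.min(2))<40); mm=np.zeros_like(m);mm[y0:y1,x0:x1]=m[y0:y1,x0:x1]
    ys,xs=np.nonzero(mm); c=(xs.mean(),ys.mean()); p=onz(load(n),*c,55); print(n,len(xs),c,p.round(1)); cs.append(p)
print('travel',np.linalg.norm(cs[1]-cs[0]))
df=np.abs(load('scene0')['img'].astype(int)-d['img']).max(2)
for nm,(y0,y1,x0,x1) in dict(stand=(235,285,140,180),cup=(118,152,270,302),box=(198,236,312,360),gauge=(285,307,258,302),pink=(265,308,178,218)).items(): print(nm,df[y0:y1,x0:x1].max(),df[y0:y1,x0:x1].mean().round(2))
E
```

```text
scene0 81 (np.float64(233.46913580246914), np.float64(215.22222222222223)) [552.6 -50.5  55. ]
sc15 81 (np.float64(246.80246913580248), np.float64(200.02469135802468)) [550.3   9.5  55. ]
travel 59.999269298211956
stand 79 5.86
cup 13 4.89
box 12 5.56
gauge 22 6.03
pink 13 5.29
```

```bash
python3 - <<'E'
from h import *
for n in('scene0','sc15','side0','s15'):
    d=load(n); u0,v0=(155,243) if n.startswith('sc') else (303,302)
    print(n,[dep(d,u,v).round(1).tolist() for u,v in ((u0,v0),(u0,v0+1),(u0-1,v0+1))])
job_done(); 
E
```

```text
scene0 [[489.4, -244.3, 107.0], [492.1, -247.0, 108.1], [488.8, -247.0, 106.0]]
sc15 [[488.5, -243.6, 105.7], [489.7, -245.2, 104.7], [488.5, -246.8, 105.6]]
side0 [[485.3, -240.4, 103.8], [482.4, -243.5, 106.3], [481.6, -241.9, 105.5]]
s15 [[484.2, -241.5, 105.7], [483.3, -242.5, 104.7], [481.9, -241.6, 104.9]]
the job is handed in; nothing more can be done
```

The job is done and handed in at about 26.9 s of the 51 s allowed. I took the pin from the dark stand, felt for the button and held it down while sliding the cover open. Then I let the button up, drew the pin out and stood it back in the stand.

**Last checks:**
- **Cover:** its plate moved 60.0 mm in the images. The arm stopped against a limit after about 63 mm, which fits 60 mm plus the pin's play in the hole. After the pin was withdrawn the cover stayed open.
- **Button:** I met it about 8 mm below the mouth. It was held mostly at 6–9 N, with one brief reading of 12 N vertical and 5.5 N sideways (about 13 N in all) when it reached its stop, below the 22 N limit. When the pin was raised, the vertical force dropped to about 1 N as the arm passed the button's resting height.
- **Tool:** it stands in the dark stand with its top about 105 mm above the table, the same as at the start. A small image difference around the handle fits a shift within the hole's play.
- **Other things:** the cup, clear box, gauge and pink block show no change between the first and last images.

**Disagreements and limits:**
- The wrist camera and the two fixed cameras differed by about 2 mm on where the pin tip was. I used values between them, and the pin went into both holes without catching.
- A steady sideways force of 2–5 N in world x showed while pressing. I put it down to friction at the tip or arm deflection, and did not confirm which.
- I did not test the latch by pushing the cover back. That it is locked open is inferred from the full travel and the button springing up.

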